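# Load the printing plate and hold the press bed up

### The arm

A 6-joint arm with a two-finger parallel gripper is mounted at the origin on the work surface. World frame = base frame: x ahead of the robot, y to its left, z up, the work surface at z = 0. Lengths are in mm, angles in degrees, forces in N, time in s.
With the tool pointing down it reaches from about 350 to 850 mm from the base axis. Payload 8.1 kg.
Tool frame: the origin (TCP) lies midway between the tips of the shut fingers; the grasp point (between the pads) lies 19 mm behind it; x points along the fingers, y is the direction in which the jaws open and shut, and the axes are right-handed (so a half turn about x gives the same grasp; the last joint's range is limited). The gripper opens to 85 mm and grips with 20 to 120 N. Pads are 22 mm wide; open, the fingers measure 114 mm over their backs; the gripper's body (76 mm by 85 mm) begins 54 mm behind the grasp point. The pads swing forward as they close: fully open they stand 13 mm farther back than shut.
Start: joints at [60.424, 7.471, 85.268, -0, 87.261, -4.893], TCP at [250.539, 545.193, 231.292] pointing down, gripper open.
Joint ranges: [-169.43, 169.43], [-51.17, 129.36], [1.28, 143.12], [-76.62, 256.62], [0, 156.53], [-152.29, 152.29]. Speed limits (degrees/s): [136.94, 136.94, 159.86, 180, 180, 180].

### API

Orientations are given as [roll, pitch, yaw] about the fixed x, y, z axes, in that order (R = Rz(yaw) Ry(pitch) Rx(roll)).
In Python, from bench import sense, snapshot, hand_in gives the robot as it stands.
- The arm moves only by the tool drive_tool, never from a script. Its argument "deltas" is a list of rows, each a list of 7 numbers: the closure in counts, from 0 (fully open) to 255 (shut), then the shift along the tool's x, y, z in m, then the turn, a rotation vector about the tool's x, y, z in rad. A call has exactly 10 rows; each row is the pose to reach, as a shift and turn from the pose commanded when the call began, along the tool's axes at that moment; what a row does not reach only later rows make up. A row lasts 1/12 s, in which the tool goes at most 41.7 mm and 7.16 degrees, less where a joint would pass 70% of its speed; a pose out of reach is approached as far as the arm can. A call with a gripper value outside its range is refused whole. The fingers move at their own pace and stop on an object; "squeeze" is the grip in N (left out, the last holds). Time passes only in rows, so rows that repeat a pose let the fingers close, or fill a call up. It gives the time, the measured TCP pose, the force and the opening at its end, in the units of the state.
- sense(): the state, without advancing time (a new reading comes with each control period).
- snapshot(name): name is "side" or "top"; returns a dict with "frame" (384x512x3 uint8, blue, green, red), "fx", "fy", "cx", "cy" (pixels), "rvec" (rotation vector, rad) and "tvec" (3), from world to camera coordinates, as OpenCV has them. Camera axes: x right, y down, z forward; pixel columns grow to the right and rows downward; lengths in mm; the calibration is good to about 2 mm. A picture is of the moment at which its call begins. There is no depth.
- hand_in(): hands the job in, once; it reports no verdict.
The state is a dict: "time": time; "joint_pos": joint angles; "qd": joint speeds; "joint_efforts": joint torques, N m; "tool_pos": TCP position; "tcp_rot": TCP orientation; "ft_force": force on the tool from outside, world axes, zero at the start; "wrist_torque": the same for the moment, N m; "finger_gap": finger opening in mm.
Only numpy, scipy, OpenCV 4.12 (cv2) and the standard library are available. Lean on these libraries where they do the work, as an engineer would, in place of code of your own. Each camera call takes 0.05 s, during which the arm holds its last target.

### The job

The carved printing plate on the wooden rack is freshly inked, so keep the gripper off it: slide the spatula under it, lift it off the rack, set it squarely in the middle of the two rails of the press bed, pull the spatula out and lay it flat on the bench. Then turn the press's cam lever all the way up to its highest lift, where the lever stands upright, and finish while holding it there; it falls back if let go. Leave the other things on the bench alone.

Things in the scene. Friction and masses are not known exactly. Their poses are not given: they have to be found in the camera images.
- plate: loose carved wooden printing plate with a black inked face, 110 mm (its x) x 100 mm (its y) x 8 mm thick, about 80 g. Origin: centre of its underside. It lies across the rack's two rails, x along the rails
- rack: fixed wooden rack, a 130 x 130 mm board 6 mm thick with two rails along its x, 120 mm long, 20 mm wide, 16 mm high, tops 22 mm above the bench. Between them a clear channel 72 mm wide (y -36 to +36 mm), 16 mm high, runs under the plate, open at both x ends. Origin: centre of its underside, on the bench; -x is the end towards the robot
- spatula_grip (a point): grip point of a cranked spatula (90 g) lying flat on the bench: mid-section of its handle, 35 mm behind the blade's rear edge and 45 mm above the blade's underside. x points to the blade, y across, z up. The straight wooden handle, level above the blade, is 20 mm wide, 26 mm high and reaches from x = -79 to +31 mm about this point
- spatula: the same spatula: flat blade 120 mm long (x = 0 to 120 mm), 50 mm wide, 2.5 mm thick (z = 0 to 2.5 mm); an upright neck 4 mm thick and 24 mm wide at its rear edge carries the handle above. Origin: middle of the blade's rear edge, at its underside; x towards the blade's front edge, z up
- press: fixed base of the press, 140 (x) x 130 (y) mm, on the bench. Origin: centre of its underside; -x is its front, towards the robot; z up
- bed_center (a point): middle of the press bed, level with its rails' tops, where the plate's underside is to rest; axes as the press's. 82 mm above the bench when down. The bed is a steel platform 130 (x) x 124 x 8 mm with two rails along x, 120 mm long, 20 mm wide, 14 mm high; between them a clear channel 72 mm wide, 14 mm high, open at both x ends
- bed (a joint): rise of the press bed, m: 0 down, 0.012 with the lever upright; moved only by the cam lever
- lever (a joint): angle of the cam lever, rad: 0 at rest, leaning 70 degrees from upright towards the press's -x; grows as it is raised; 1.222 upright; firm stop just past it at 1.25 = highest lift. The bed rises evenly with it. Springs pull it back towards 0 all the way: about 3 N at the knob
- lever_knob (a point): centre of the black barrel knob on the end of the lever: a cylinder 28 mm in diameter and 34 mm long, its axis along the press's y (flat ends at +-17 mm in y), turning freely about that axis, on a round 12 mm stalk from the lever axis. The knob moves in the upright x-z plane of the press, on a circle of 130 mm about lever_axis
- lever_axis (a point): centre of the lever's turning circle: on the horizontal shaft, 120 mm to the +y side of the press's centre, 30 mm above the bench. The shaft runs along the press's y; axes as the press's
- tin: bystander: steel tin, 72 mm diameter, 85 mm high. Origin: centre of underside
- mug: bystander: white mug, 80 mm diameter, 95 mm high. Origin: centre of underside
- brush: bystander: paint brush lying on the bench. Origin: middle of its underside
- offcut: bystander: wooden offcut 70 x 45 x 30 mm. Origin: centre of underside
Things that resemble listed ones, but are neither listed nor needed, are in the scene too. Of the things shaped like the rack, the wooden one is meant.

How it is judged:
By the outcome, as a careful person would: the job done as asked, in the order asked, and still so for the second after the job is handed in, while the arm keeps its last pose, push and grip.
It also fails if it takes over 72 s, if anything falls off the work surface, if the arm or the gripper's body presses on something with over 40 N, if the wrist force passes 120 N, or if a joint passes its speed limit or range.

## Working session

There is one attempt and no reset: what is moved stays moved. The work goes in short steps, Python scripts to look and compute and a tool call to move; the robot and the scene stay as the last step left them, time stands still between calls to the robot, and variables do not carry over. Pictures are saved under pics/ and viewed, and the job is handed in when it is done.

Besides the shell and the picture viewer there is one more tool, called after ">>>" in YAML: its name, and indented under it one key for each argument. drive_tool: Moves the arm, as the interface text tells. Its arguments: {"type":"object","properties":{"deltas":{"type":"array","items":{"type":"array","items":{"type":"number"}}},"squeeze":{"type":"number"}},"required":["deltas"]}

```bash
ls; mkdir -p pics
python3 - <<'E'
from bench import sense,snapshot
import cv2,json
print(sense())
for n in("side","top"):
    s=snapshot(n); cv2.imwrite(f"pics/{n}0.png",cv2.resize(s["frame"],None,fx=1.5,fy=1.5,interpolation=cv2.INTER_CUBIC))
    cv2.imwrite(f"pics/{n}0raw.png",s["frame"])
    print({k:v for k,v in s.items() if k!="frame"})
E
```

```text
pics
{'time': 0.0, 'joint_pos': array([ 6.04245761e+01,  7.51553664e+00,  8.53298287e+01,  1.13472115e-03,
        8.72640257e+01, -4.89279774e+00]), 'qd': array([-0.07522214, -0.00881516, -0.04309598,  0.06260351,  0.07019162,
        0.02656096]), 'joint_efforts': array([-7.68500850e-04, -5.69421458e+01, -5.00535750e+01, -6.26857600e-04,
        1.52245606e-02, -9.17408272e-06]), 'tool_pos': array([250.24372915, 544.69778655, 230.23473094]), 'tcp_rot': array([ -95.48637751,   89.89060311, -120.16905896]), 'ft_force': array([0.42744325, 0.60453439, 0.95563898]), 'wrist_torque': array([-0.02627984, -0.01286292,  0.0440863 ]), 'finger_gap': 85.28667599903554}
{'fx': 352.60237237828835, 'fy': 352.60237237828835, 'cx': 253.43002542770412, 'cy': 194.63298686760032, 'rvec': array([ 2.23962474, -0.96485524,  0.3559028 ]), 'tvec': array([-455.5202447 ,  333.87405204, 1066.18163606])}
{'fx': 365.2187042070134, 'fy': 365.2187042070134, 'cx': 249.0762576680222, 'cy': 195.04722989030074, 'rvec': array([ 2.1705345 , -2.01871348,  0.22750269]), 'tvec': array([ -97.06640227,  560.44766735, 1419.21314934])}
```

View pics/side0.png

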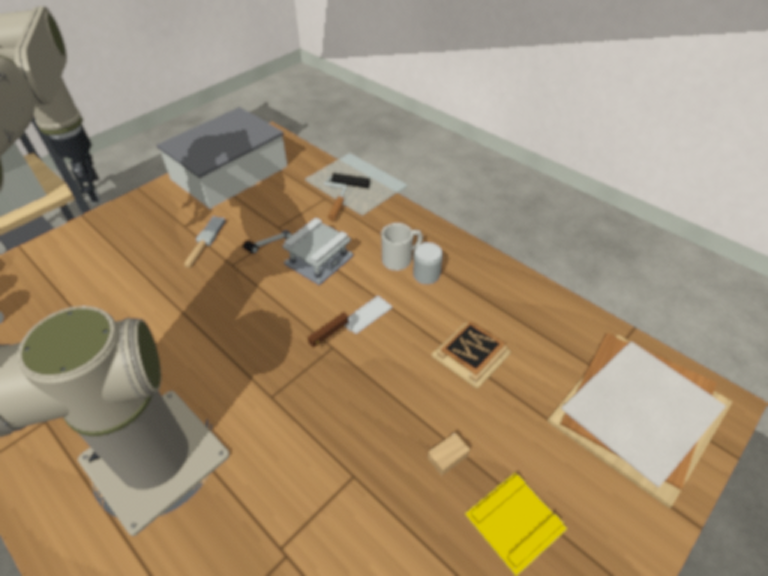

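View pics/top0.png

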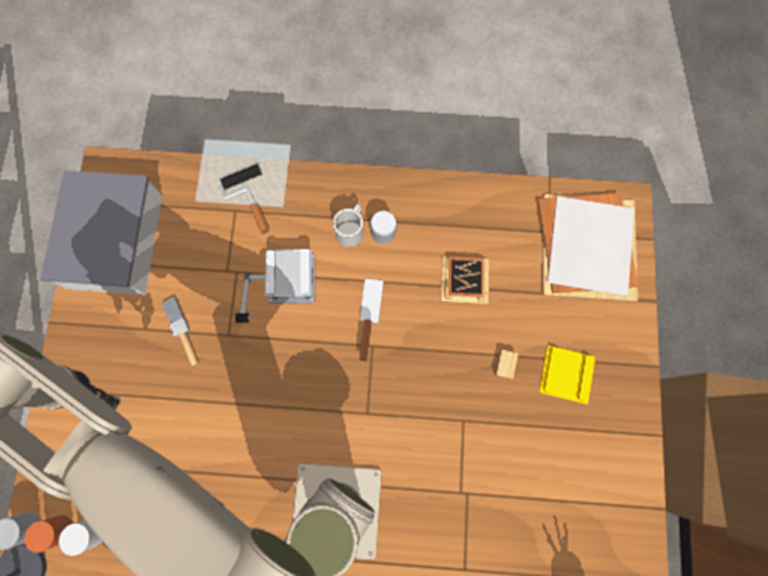

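The side view (1.5x) shows the plate on the wooden rack at (472,350), and a yellow rack lookalike at (516,522). The spatula is at (350,320), the press at (318,250), and the lever with its black knob at (250,246). The top view (1.5x) shows the rack at (466,278), the yellow lookalike at (568,374), the spatula at (369,318), the press at (290,275) and the knob at (242,317). The brush is at (180,330). The wooden rack carrying the inked plate fits the description, so I'll confirm it in enlarged crops.

```bash
cat > h.py <<'E'
import numpy as np,cv2
from bench import sense,snapshot
from scipy.spatial.transform import Rotation as R
def cam(s):
    K=np.array([[s["fx"],0,s["cx"]],[0,s["fy"],s["cy"]],[0,0,1.]]); return K,cv2.Rodrigues(np.array(s["rvec"]))[0],np.array(s["tvec"])
def ray(s,uv,z):
    K,Rm,t=cam(s); uv=np.atleast_2d(uv).astype(float)
    d=(Rm.T@np.linalg.inv(K)@np.c_[uv,np.ones(len(uv))].T).T; c=-Rm.T@t
    return c+d*((z-c[2])/d[:,2])[:,None]
def proj(s,P):
    K,Rm,t=cam(s); return cv2.projectPoints(np.atleast_2d(P).astype(float),np.array(s["rvec"]),t,K,None)[0][:,0]
def tri(s1,u1,s2,u2):
    Ps=[]
    for s in(s1,s2):
        K,Rm,t=cam(s);Ps.append(K@np.c_[Rm,t])
    X=cv2.triangulatePoints(Ps[0],Ps[1],np.array(u1,float).reshape(2,1),np.array(u2,float).reshape(2,1));return (X[:3]/X[3]).ravel()
def crop(s,x0,y0,x1,y1,k,name):
    c=cv2.resize(s["frame"][y0:y1,x0:x1],None,fx=k,fy=k,interpolation=cv2.INTER_CUBIC);cv2.imwrite("pics/"+name,c)
E
python3 - <<'E'
from h import *
t=snapshot("top");s=snapshot("side")
crop(t,150,150,350,250,4,"t1.png"); crop(s,150,135,350,265,4,"s1.png")
import pickle;pickle.dump((t,s),open("snap.pkl","wb"))
E
```

```text
(no output)
```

View pics/t1.png

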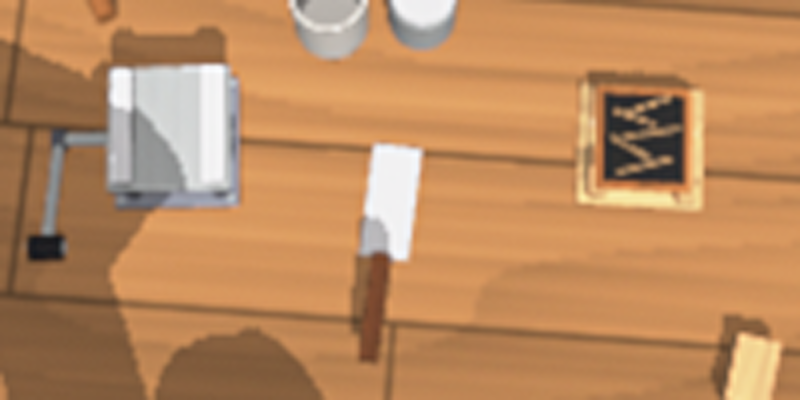

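View pics/s1.png

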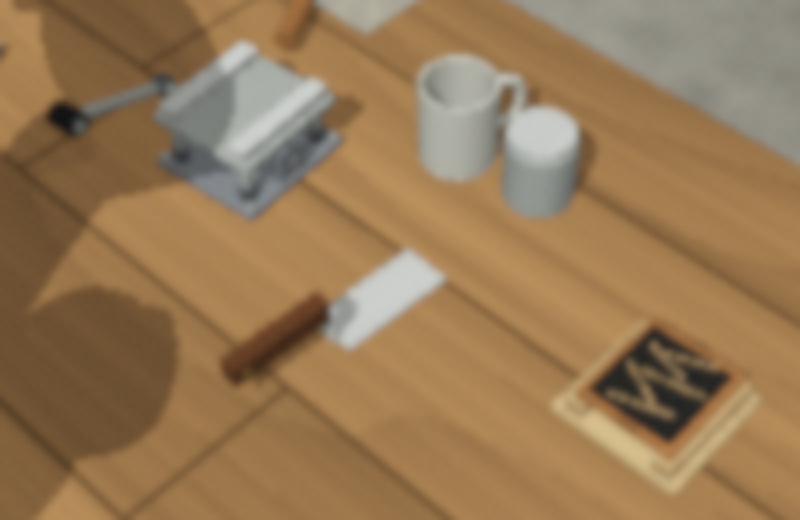

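The crops confirm that the wooden rack, at t1 (640,140), has the carved black plate on its rails. The spatula blade is at (395,200), the bed at (170,130) and the knob at (47,247). Next I'll measure positions with colour masks.

```bash
cat > m.py <<'E'
from h import *
import pickle
t,s=pickle.load(open("snap.pkl","rb"))
K8=8
def blobs(im,x0,y0,x1,y1,fn,name,minA=5):
    c=cv2.resize(im["frame"][y0:y1,x0:x1],None,fx=K8,fy=K8,interpolation=cv2.INTER_CUBIC)
    hsv=cv2.cvtColor(c,cv2.COLOR_BGR2HSV).astype(int)
    m=fn(c.astype(int),hsv).astype(np.uint8)*255
    cs,_=cv2.findContours(m,cv2.RETR_EXTERNAL,cv2.CHAIN_APPROX_NONE)
    out=[]
    for k in sorted(cs,key=cv2.contourArea,reverse=True)[:3]:
        if cv2.contourArea(k)/64<minA: continue
        out.append((k[:,0]+0.5)/K8-0.5+[x0,y0])
    cv2.imwrite("pics/mask_"+name+".png",m)
    return out
def rect(pts): return cv2.boxPoints(cv2.minAreaRect(pts.astype(np.float32)))
def quad(pts):
    h=cv2.convexHull(pts.astype(np.float32));
    return cv2.approxPolyN(h,4)[0] if hasattr(cv2,"approxPolyN") else None
np.set_printoptions(precision=1,suppress=True)
E
python3 - <<'E'
from m import *
def rep(nm,im,b,z):
    for k in b:
        q=np.array(quad(k),float).reshape(-1,2); W=ray(im,q,z); c=W.mean(0)
        print(nm,"area",round(cv2.contourArea(k.astype(np.float32)),1),"q",q.tolist() and np.round(q,1).tolist()); print("   W",W[:,:2].tolist(),"c",c, "edges",[round(float(np.hypot(*(W[(i+1)%4]-W[i])[:2])),1) for i in range(4)],[round(float(np.degrees(np.arctan2(*(W[(i+1)%4]-W[i])[[1,0]]))),1) for i in range(4)])
white=lambda c,h:(h[...,1]<60)&(h[...,2]>190)
dark=lambda c,h:(h[...,2]<85)
rep("blade top",t,blobs(t,235,180,262,220,lambda c,h:(h[...,1]<75)&(h[...,2]>150),"bt"),2.5)
brown=lambda c,h:(h[...,2]<140)&(h[...,1]>130)&(c[...,2]-c[...,1]>35)
rep("handle top",t,blobs(t,235,205,252,245,brown,"ht"),58)
rep("handle side",s,blobs(s,200,200,236,235,lambda c,h:(h[...,2]<150)&(h[...,1]>150),"hs"),45)
rep("blade side",s,blobs(s,228,192,265,226,lambda c,h:(h[...,1]<75)&(h[...,2]>140),"bs"),2.5)
rep("ink top",t,blobs(t,290,165,335,205,dark,"it"),30)
rep("ink side",s,blobs(s,285,210,345,262,dark,"is"),30)
rep("knob top",t,blobs(t,150,200,172,220,lambda c,h:(h[...,2]<60),"kt"),74)
rep("knob side",s,blobs(s,155,155,180,172,lambda c,h:(h[...,2]<60),"ks"),74)
E
```

```text
blade top area 351.3 q [[255.5, 186.7], [251.6, 215.5], [238.9, 213.5], [242.6, 184.5]]
   W [[618.6254823606882, -79.69487763537866], [493.4167194638809, -72.09358282589551], [498.2112775415038, -18.487141862096465], [624.0957082971595, -24.290821583271814]] c [558.6 -48.6   2.5] edges [125.4, 53.8, 126.0, 55.7] [176.5, 84.9, -2.6, -95.6]
handle top area 149.9 q [[249.1, 232.9], [240.7, 243.5], [236.6, 229.6], [245.1, 204.1]]
   W [[413.202759873524, -67.59785902395579], [368.8041695037114, -37.36687013856689], [422.578813357891, -16.8802194553178], [528.5728429841695, -42.90191611269567]] c [433.3 -41.2  58. ] edges [53.7, 57.5, 109.1, 118.0] [145.7, 20.9, -13.8, -167.9]
handle side area 191.4 q [[229.7, 216.1], [209.4, 231.4], [203.3, 225.3], [230.4, 206.8]]
   W [[477.27156051916927, -60.12790719276961], [384.9623599530557, -57.67729160583133], [387.79282744674094, -22.9820684708111], [508.6656364277282, -31.07504296859838]] c [439.7 -43.   45. ] edges [92.3, 34.8, 121.1, 42.8] [178.5, 85.3, -3.8, -137.2]
blade side area 378.2 q [[262.3, 204.3], [237.2, 222.6], [224.1, 215.5], [2
[... 1942 characters left out ...]
9] [-178.2, 92.5, 54.3, -65.4]
knob top area 42.5 q [[164.9, 214.1], [156.8, 214.5], [156.8, 208.7], [164.9, 208.5]]
   W [[461.577429673692, 272.4900143104211], [457.6829468055994, 304.62492069745963], [481.0870821564662, 307.68028146601307], [484.25607558896917, 275.3350697558002]] c [471.2 290.   74. ] edges [32.4, 23.6, 32.5, 22.9] [96.9, 7.4, -84.4, -172.8]
knob side area 36.5 q [[170.9, 163.3], [167.4, 168.6], [161.4, 164.4], [163.8, 159.5]]
   W [[488.02922201262726, 279.6819930001574], [460.5073210646169, 265.71685684065596], [458.8688606724364, 302.0473222277092], [482.3575031763354, 317.9338658603384]] c [472.4 291.3  74. ] edges [30.9, 36.4, 28.4, 38.7] [-153.1, 92.6, 34.1, -81.6]
```

Run:
```python
from m import *
crop(t,155,155,225,210,11,"t2.png"); crop(s,155,140,240,195,9,"s2.png"); crop(t,285,160,335,210,12,"t3.png");crop(s,280,205,350,265,10,"s3.png")
```

```text
(no output)
```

View pics/t2.png

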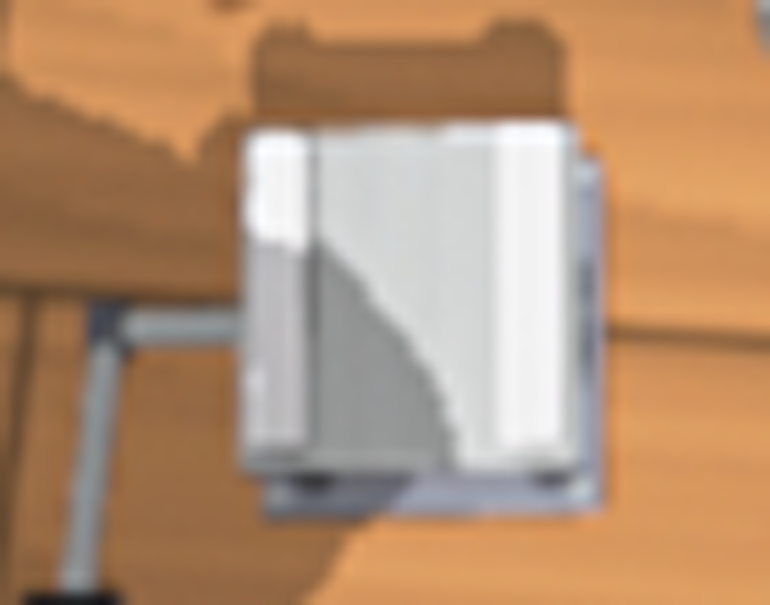

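View pics/s2.png

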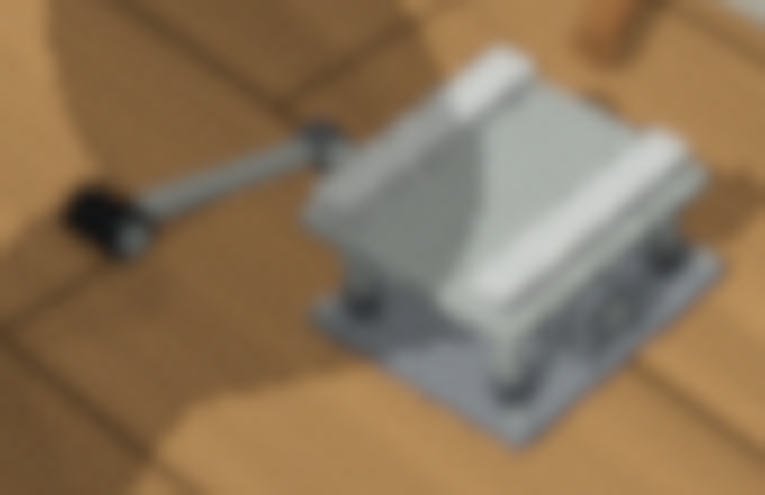

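View pics/t3.png

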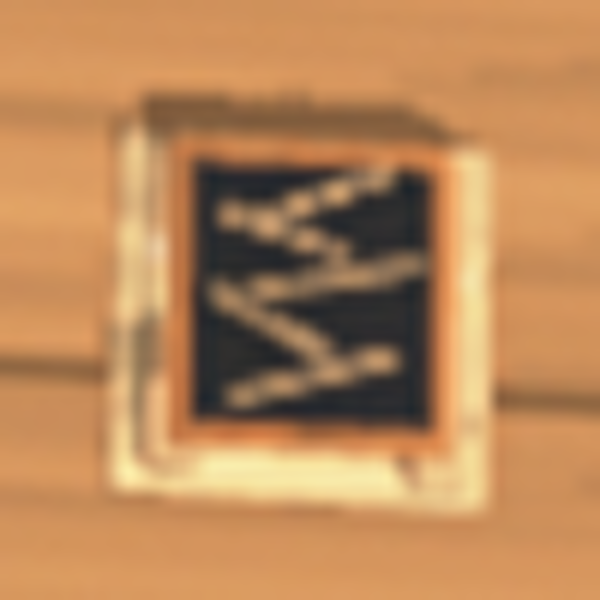

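View pics/s3.png

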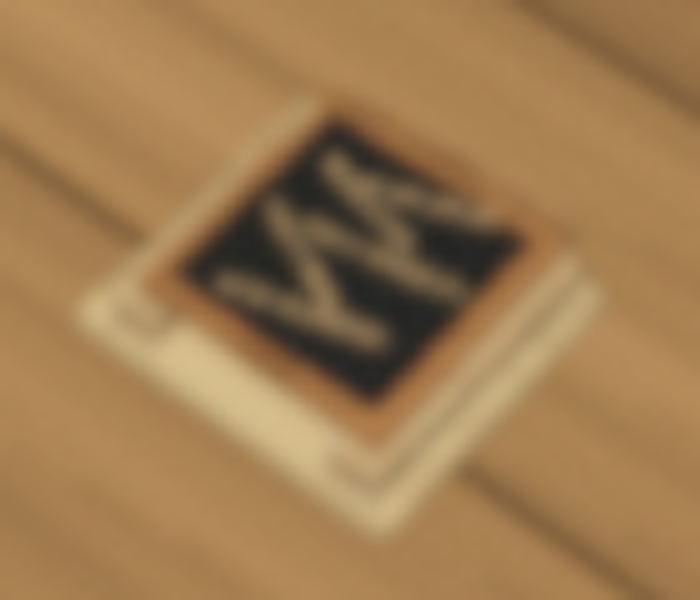

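Run:
```python
from m import *
def T(p,k,o): return (np.array(p,float)+.5)/k-.5+np.array(o)
f=lambda p:T(p,11,(155,155)); g=lambda p:T(p,9,(155,140)); a=lambda p:T(p,12,(285,160)); b=lambda p:T(p,10,(280,205))
def show(n,W):
    print(n,W[:,:2].tolist(),"mean",W.mean(0)[:2])
show("rails top TL TR BR BL",ray(t,f([(246,130),(565,123),(565,447),(245,447)]),82))
show("platform top",ray(t,f([(244,125),(577,122),(577,470),(243,470)]),68))
show("base top BL BR TR",ray(t,f([(265,517),(603,513),(601,157)]),6))
show("base side L B R",ray(s,g([(313,312),(520,447),(723,262)]),6))
show("rails side far-left, far-right,nearright",ray(s,g([(500,45),(690,155),(500,300),(310,195)]),82))
print("axle tri",tri(t,f((105,322)),s,g((322,140))))
k=tri(t,[160.85,211.45],s,g((110,220)));print("knob tri",k)
show("rack top",ray(t,a([(125,120),(493,150),(485,512),(108,490)]),6))
show("rack side L B R",ray(s,b([(78,310),(380,535),(605,290)]),6))
show("plate top",ray(t,a([(172,138),(462,148),(452,452),(170,440)]),30))
show("plate side top,R,B,L",ray(s,b([(330,100),(562,235),(378,440),(145,280)]),30))
```

```text
rails top TL TR BR BL [[660.6110725490553, 246.34529733806218], [671.8287427120989, 128.3480985542394], [548.8084766096574, 116.06877097569844], [540.3976571038064, 232.53341446498953]] mean [605.4 180.8]
platform top [[666.7097222850896, 250.5756977159634], [676.8548818122463, 125.9869306322004], [543.5892641179069, 112.77571694044673], [534.7339053325531, 235.36454150337025]] mean [605.5 181.2]
base top BL BR TR [[530.0258026882241, 238.5839414010305], [540.9097635665019, 109.69561451284414], [682.4185827530055, 124.30022666526315]] mean [584.5 157.5]
base side L B R [[535.6998786906984, 240.86128141519578], [543.7721613371086, 110.30732889039041], [684.5565687806759, 128.6583345321128]] mean [588.  159.9]
rails side far-left, far-right,nearright [[661.9258578035299, 244.43644613335107], [668.9258545526402, 127.749544292687], [551.9996769853117, 120.81008431258374], [539.1279325255598, 229.59846772602214]] mean [605.5 180.6]
axle tri [596.  302.2  32.7]
knob tri [473.  289.6  73.6]
rack top [[705.6302778578649, -243.31598189996296], [703.8918624665374, -374.78509902480096], [571.5436097965319, -375.36903025089805], [569.9081778668324, -243.3906576292041]] mean [ 637.7 -309.2]
rack side L B R [[574.4992961949029, -244.1890029472234], [573.0886505284018, -374.67870881625765], [706.1365330702251, -372.1506249644285]] mean [ 617.9 -330.3]
plate top [[692.6593017330409, -257.55582535115616], [696.312292976389, -359.2830552492917], [586.514476675183, -358.81075990639124], [583.7480405447192, -261.4448598835129]] mean [ 639.8 -309.3]
plate side top,R,B,L [[691.4128080707062, -260.8353403719666], [698.174563018656, -355.0862811991135], [587.727353196357, -359.29685498841536], [585.5639266635367, -262.74798877731683]] mean [ 640.7 -309.5]
```

Position estimates so far:
- **Spatula grip:** about (463.5, -43.8), yaw -3.
- **Plate:** about (640, -309), yaw 1.9.
- **Rack:** yaw about 0.3.
- **Bed centre:** about (605.5, 180.8), yaw 5.6.
- **Knob:** about (472, 289).

Next is a helper to turn targets into tool-frame deltas.

```bash
cat > d.py <<'E'
import sys
from h import *
np.set_printoptions(precision=4,suppress=True)
def Rt(yaw,sg):
    a=np.radians(yaw); x=np.array([0,0,-1.]);y=sg*np.array([-np.sin(a),np.cos(a),0]);return np.c_[x,y,np.cross(x,y)]
def go(pos,yaw,sg=None):
    st=sense(); R0=R.from_euler("xyz",st["tcp_rot"],degrees=True).as_matrix(); p=np.array(st["tool_pos"])
    if sg is None: sg=min((1,-1),key=lambda q:R.from_matrix(R0.T@Rt(yaw,q)).magnitude())
    d=R0.T@(np.array(pos)-p)/1000; w=R.from_matrix(R0.T@Rt(yaw,sg)).as_rotvec()
    print("t",round(st["time"],2),"at",p.round(1),"ax z(world)",R0[:,2].round(3),"y",R0[:,1].round(3),"sg",sg)
    print("delta m",d,"rotvec",w,"gap",round(st["finger_gap"],1),"F",np.array(st["ft_force"]).round(1))
if __name__=="__main__":
    a=list(map(float,sys.argv[1:])); go(a[:3],a[3],a[4] if len(a)>4 else None)
E
python3 d.py 463.5 -43.8 120 -3; python3 d.py 463.5 -43.8 26 -3 1
```

```text
t 0.2 at [250.4 544.9 230.6] ax z(world) [ 0.909 -0.418 -0.   ] y [ 0.418  0.909 -0.001] sg 1
delta m [ 0.1111 -0.4457  0.4395] rotvec [-0.3785 -0.0003  0.0012] gap 85.5 F [-0.3  0.1 -0.2]
t 0.2 at [250.4 544.9 230.6] ax z(world) [ 0.909 -0.418 -0.   ] y [ 0.418  0.909 -0.001] sg 1.0
delta m [ 0.2051 -0.4456  0.4395] rotvec [-0.3785 -0.0003  0.0012] gap 85.5 F [-0.3  0.1 -0.2]
```

>>> drive_tool:
  deltas:
    - [0,0.0,-0.015,0.015,-0.04,0,0]
    - [0,0.0,-0.04,0.04,-0.09,0,0]
    - [0,0.0,-0.068,0.067,-0.14,0,0]
    - [0,0.0,-0.096,0.095,-0.19,0,0]
    - [0,0.0,-0.124,0.122,-0.24,0,0]
    - [0,0.0,-0.152,0.15,-0.29,0,0]
    - [0,0.0,-0.18,0.177,-0.34,0,0]
    - [0,0.0,-0.208,0.205,-0.378,0,0]
    - [0,0.0,-0.236,0.232,-0.378,0,0]
    - [0,0.0,-0.264,0.26,-0.378,0,0]
  squeeze: 80

```text
time: 1.03
tool_pos: [376.5, 195.0, 231.3]
tcp_rot: [28.0, 90.0, 25.0]
ft_force: [1.3, -0.5, 0.4]
finger_gap: 85.5
```

```bash
python3 d.py 463.5 -43.8 110 -3
```

```text
t 1.03 at [376.5 195.  231.3] ax z(world) [ 0.999 -0.052  0.   ] y [0.052 0.999 0.   ] sg 1
delta m [ 0.1213 -0.234   0.0992] rotvec [ 0.0003  0.0004 -0.0002] gap 85.5 F [ 1.3 -0.5  0.4]
```

>>> drive_tool:
  deltas:
    - [0,0.01,-0.036,0.015,0,0,0]
    - [0,0.022,-0.072,0.03,0,0,0]
    - [0,0.036,-0.108,0.045,0,0,0]
    - [0,0.05,-0.144,0.06,0,0,0]
    - [0,0.066,-0.176,0.075,0,0,0]
    - [0,0.082,-0.204,0.087,0,0,0]
    - [0,0.1,-0.224,0.095,0,0,0]
    - [0,0.115,-0.234,0.099,0,0,0]
    - [0,0.121,-0.234,0.099,0,0,0]
    - [0,0.121,-0.234,0.099,0,0,0]

```text
time: 1.87
tool_pos: [461.5, -42.2, 108.3]
tcp_rot: [168.1, 89.8, 165.0]
ft_force: [-0.3, 0.1, -0.8]
finger_gap: 85.6
```

```bash
python3 d.py 463.5 -43.8 26 -3
python3 - <<'E'
from h import *
t=snapshot("top");s=snapshot("side")
a=cv2.resize(t["frame"][170:270,190:290],None,fx=4,fy=4,interpolation=2);b=cv2.resize(s["frame"][150:250,180:280],None,fx=4,fy=4,interpolation=2)
cv2.imwrite("pics/g1.png",np.hstack([a,b]))
E
```

```text
t 1.87 at [461.5 -42.2 108.3] ax z(world) [ 0.999 -0.054 -0.004] y [0.054 0.999 0.001] sg 1
delta m [ 0.0823 -0.0016  0.0024] rotvec [-0.0021 -0.004  -0.0008] gap 85.6 F [-0.3  0.1 -0.8]
```

View pics/g1.png

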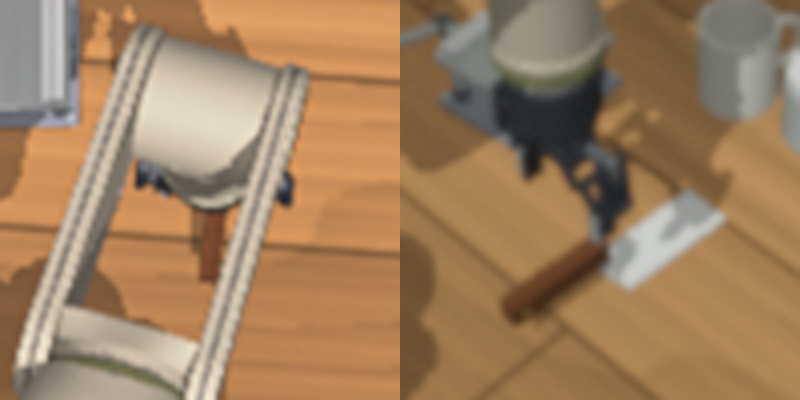

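>>> drive_tool:
  deltas:
    - [0,0.012,-0.0015,0.002,0,-0.002,0]
    - [0,0.03,-0.0015,0.002,0,-0.002,0]
    - [0,0.05,-0.0015,0.002,0,-0.002,0]
    - [0,0.068,-0.0015,0.002,0,-0.002,0]
    - [0,0.08,-0.0015,0.002,0,-0.002,0]
    - [0,0.084,-0.0015,0.002,0,-0.002,0]
    - [0,0.084,-0.0015,0.002,0,-0.002,0]
    - [255,0.084,-0.0015,0.002,0,-0.002,0]
    - [255,0.084,-0.0015,0.002,0,-0.002,0]
    - [255,0.084,-0.0015,0.002,0,-0.002,0]
  squeeze: 80

```text
time: 2.8
tool_pos: [466.1, -43.8, 27.7]
tcp_rot: [-4.6, 89.7, -7.7]
ft_force: [0.3, -0.0, 0.1]
finger_gap: 51.9
```

>>> drive_tool:
  deltas:
    - [255,0,0,0,0,0,0]
    - [255,0,0,0,0,0,0]
    - [255,0,0,0,0,0,0]
    - [255,0,0,0,0,0,0]
    - [255,0,0,0,0,0,0]
    - [255,0,0,0,0,0,0]
    - [255,0,0,0,0,0,0]
    - [255,0,0,0,0,0,0]
    - [255,0,0,0,0,0,0]
    - [255,0,0,0,0,0,0]

```text
time: 3.63
tool_pos: [465.3, -43.9, 26.9]
tcp_rot: [-2.0, 89.8, -5.0]
ft_force: [-2.1, 0.4, 5.7]
finger_gap: 18.7
```

```bash
python3 d.py 463.5 -43.8 76 -3; for i in 1 2 3; do python3 -c "
from bench import sense;s=sense();print(s['tool_pos'],s['tcp_rot'],s['ft_force'],s['time'],s['joint_pos'])"; done
```

```text
t 3.63 at [465.3 -43.9  26.9] ax z(world) [ 0.999 -0.053  0.003] y [ 0.053  0.999 -0.   ] sg 1
delta m [-0.0491 -0.     -0.0017] rotvec [-0.0005  0.0026  0.0001] gap 18.7 F [-2.1  0.4  5.7]
[465.33689352 -43.88951331  26.93965261] [-2.01510682 89.84937055 -5.0449466 ] [-2.09333796  0.42195959  5.74578311] 3.6333 [-1.16906507e+01 -1.30370337e+00  1.16988260e+02  1.93679003e-02
  6.41658275e+01 -9.86692281e+01]
[465.33689352 -43.88951331  26.93965261] [-2.01510682 89.84937055 -5.0449466 ] [-2.09333796  0.42195959  5.74578311] 3.6333 [-1.16906507e+01 -1.30370337e+00  1.16988260e+02  1.93679003e-02
  6.41658275e+01 -9.86692281e+01]
[465.33689352 -43.88951331  26.93965261] [-2.01510682 89.84937055 -5.0449466 ] [-2.09333796  0.42195959  5.74578311] 3.6333 [-1.16906507e+01 -1.30370337e+00  1.16988260e+02  1.93679003e-02
  6.41658275e+01 -9.86692281e+01]
```

```bash
python3 d.py 405 -316.8 80 1.9
python3 - <<'E'
from m import *
print("offcut",ray(t,[(338,242)],30)); print(rect(blobs(t,325,230,350,255,lambda c,h:(h[...,2]>225)&(h[...,1]<125),"oc")[0]))
E
```

```text
t 3.63 at [465.3 -43.9  26.9] ax z(world) [ 0.999 -0.053  0.003] y [ 0.053  0.999 -0.   ] sg 1
delta m [-0.0532 -0.2757 -0.0457] rotvec [-0.086   0.0026  0.0002] gap 18.7 F [-2.1  0.4  5.7]
offcut [[ 405.8 -427.4   30. ]]
[[330.7 249.7]
 [334.3 232.8]
 [345.2 235.1]
 [341.6 252.1]]
```

>>> drive_tool:
  deltas:
    - [255,-0.003,0,0,0,0,0]
    - [255,-0.008,0,0,0,0,0]
    - [255,-0.015,0,0,0,0,0]
    - [255,-0.022,0,0,0,0,0]
    - [255,-0.03,0,0,0,0,0]
    - [255,-0.038,0,0,0,0,0]
    - [255,-0.045,0,0,0,0,0]
    - [255,-0.051,0,0,0,0,0]
    - [255,-0.053,0,0,0,0,0]
    - [255,-0.053,0,0,0,0,0]

```text
time: 4.47
tool_pos: [465.5, -43.9, 80.2]
tcp_rot: [-3.7, 89.8, -6.7]
ft_force: [1.1, 0.4, -1.6]
finger_gap: 18.6
```

>>> drive_tool:
  deltas:
    - [255,0,-0.012,-0.003,-0.01,0,0]
    - [255,0,-0.035,-0.007,-0.02,0,0]
    - [255,0,-0.07,-0.012,-0.035,0,0]
    - [255,0,-0.108,-0.018,-0.05,0,0]
    - [255,0,-0.146,-0.024,-0.065,0,0]
    - [255,0,-0.184,-0.03,-0.08,0,0]
    - [255,0,-0.22,-0.036,-0.086,0.001,0]
    - [255,0,-0.25,-0.042,-0.086,0.002,0]
    - [255,0,-0.27,-0.045,-0.086,0.002,0]
    - [255,0,-0.276,-0.046,-0.086,0.002,0]

```text
time: 5.3
tool_pos: [403.2, -319.9, 78.9]
tcp_rot: [-117.7, 89.9, -115.9]
ft_force: [0.3, -0.6, -1.0]
finger_gap: 19.0
```

```bash
python3 d.py 405 -316.8 39.4 1.9
python3 - <<'E'
from h import *
t=snapshot("top");s=snapshot("side")
import pickle;pickle.dump((t,s),open("snap2.pkl","wb"))
crop(t,270,150,350,260,5,"e1.png");crop(s,250,190,350,280,7,"e2.png")
E
```

```text
t 5.3 at [ 403.2 -319.9   78.9] ax z(world) [ 1.    0.03 -0.  ] y [-0.03   1.    -0.001] sg 1
delta m [0.0395 0.0031 0.0019] rotvec [-0.0028 -0.0004  0.0008] gap 19.0 F [ 0.3 -0.6 -1. ]
```

View pics/e1.png

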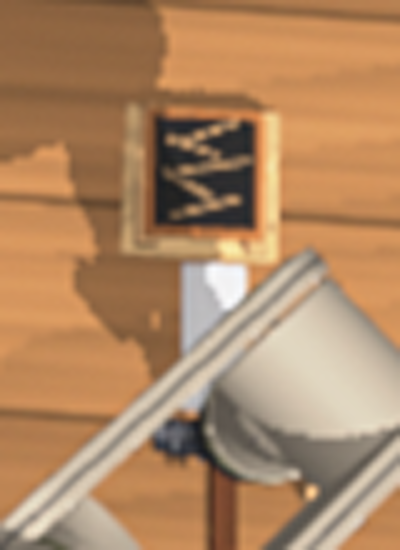

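View pics/e2.png

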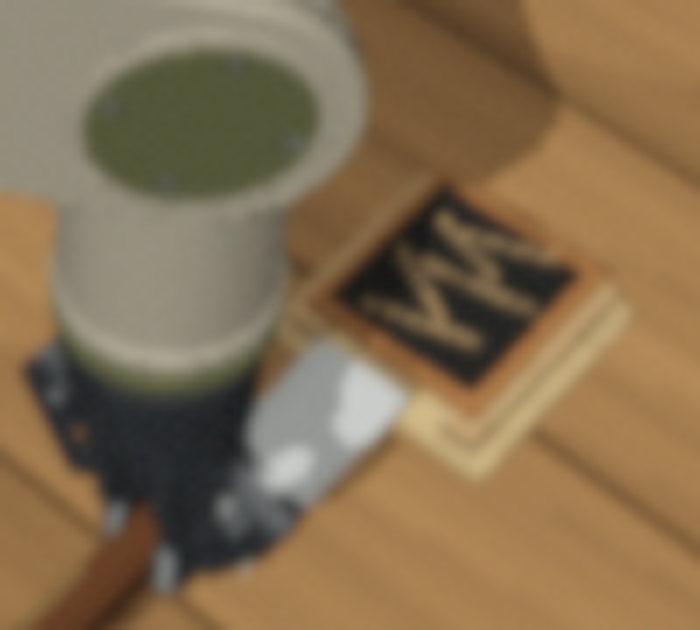

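Run:
```python
from h import *
import pickle
t,s=pickle.load(open("snap2.pkl","rb"))
a=lambda p:(np.array(p)+.5)/5-.5+[270,150]
b=lambda p:(np.array(p)+.5)/7-.5+[250,190]
print(tri(t,a((182,263)),s,b((325,338))),tri(t,a((248,263)),s,b((411,396))))
```

```text
[ 556.49946997 -290.12940433   54.64438242] [ 557.72941335 -341.71261503   58.93460385]
```

The blade tip triangulates to (557, -316), z about 55, which matches the expected pose. I'll descend to channel height and then slide in.

>>> drive_tool:
  deltas:
    - [255,0.004,0.001,0.001,-0.003,0,0]
    - [255,0.01,0.002,0.002,-0.003,0,0]
    - [255,0.017,0.003,0.002,-0.003,0,0]
    - [255,0.024,0.003,0.002,-0.003,0,0]
    - [255,0.031,0.003,0.002,-0.003,0,0]
    - [255,0.036,0.003,0.002,-0.003,0,0]
    - [255,0.039,0.003,0.002,-0.003,0,0]
    - [255,0.039,0.003,0.002,-0.003,0,0]
    - [255,0.039,0.003,0.002,-0.003,0,0]
    - [255,0.039,0.003,0.002,-0.003,0,0]

```text
time: 6.23
tool_pos: [406.5, -314.2, 40.6]
tcp_rot: [-50.0, 90.0, -47.9]
ft_force: [0.1, 0.0, -1.3]
finger_gap: 19.0
```

```bash
python3 d.py 546.8 -312.1 39.4 1.9
python3 - <<'E'
from h import *
t=snapshot("top");s=snapshot("side")
a=cv2.resize(t["frame"][150:250,270:350],None,fx=5,fy=5,interpolation=2);b=cv2.resize(s["frame"][190:290,270:350],None,fx=5,fy=5,interpolation=2)
cv2.imwrite("pics/e3.png",np.hstack([a,b]))
E
```

```text
t 6.23 at [ 406.5 -314.2   40.6] ax z(world) [0.999 0.036 0.   ] y [-0.036  0.999 -0.001] sg 1
delta m [ 0.0012 -0.003   0.1403] rotvec [0.0029 0.0005 0.0005] gap 19.0 F [ 0.1  0.  -1.3]
```

View pics/e3.png

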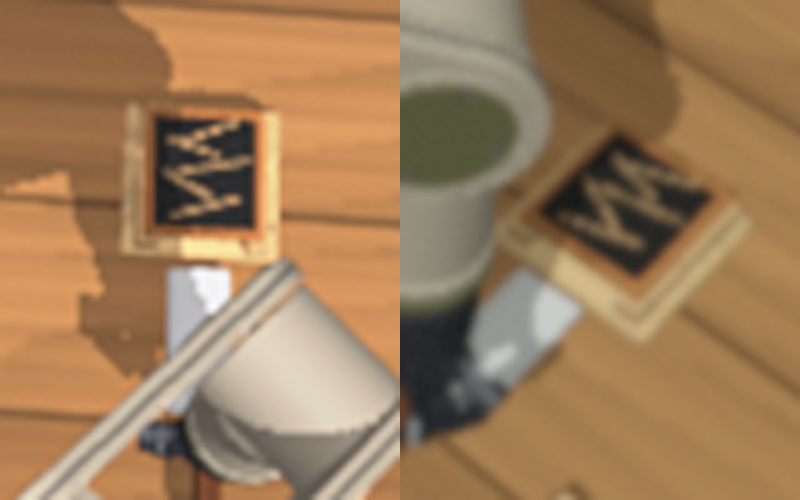

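Run:
```python
from h import *
t=snapshot("top");s=sense();print(s["time"],s["tool_pos"])
a=lambda p:(np.array(p)+.5)/5-.5+[270,150]
print(ray(t,a([(167,267),(230,267)]),15.5))
```

```text
6.3833 [ 406.52398139 -314.20968781   40.67285846]
[[ 559.41673642 -282.26066133   15.5       ]
 [ 563.20658591 -334.68875823   15.5       ]]
```

>>> drive_tool:
  deltas:
    - [255,0.001,-0.001,0.003,0,0,0]
    - [255,0.001,-0.002,0.01,0,0,0]
    - [255,0.001,-0.002,0.018,0,0,0]
    - [255,0.001,-0.002,0.026,0,0,0]
    - [255,0.001,-0.002,0.034,0,0,0]
    - [255,0.001,-0.002,0.042,0,0,0]
    - [255,0.001,-0.002,0.05,0,0,0]
    - [255,0.001,-0.002,0.058,0,0,0]
    - [255,0.001,-0.002,0.066,0,0,0]
    - [255,0.001,-0.002,0.07,0,0,0]

```text
time: 7.22
tool_pos: [477.6, -313.3, 39.3]
tcp_rot: [-29.3, 90.0, -27.2]
ft_force: [0.3, 0.1, -1.8]
finger_gap: 18.9
```

```bash
python3 d.py 546.8 -312.1 39.4 1.9
python3 - <<'E'
from h import *
t=snapshot("top");s=snapshot("side")
a=cv2.resize(t["frame"][150:250,270:350],None,fx=5,fy=5,interpolation=2);b=cv2.resize(s["frame"][190:290,270:350],None,fx=5,fy=5,interpolation=2)
cv2.imwrite("pics/e4.png",np.hstack([a,b]))
E
```

```text
t 7.22 at [ 477.6 -313.3   39.3] ax z(world) [0.999 0.037 0.   ] y [-0.037  0.999 -0.   ] sg 1
delta m [-0.0001 -0.0014  0.0692] rotvec [0.0035 0.0005 0.0003] gap 18.9 F [ 0.3  0.1 -1.8]
```

View pics/e4.png

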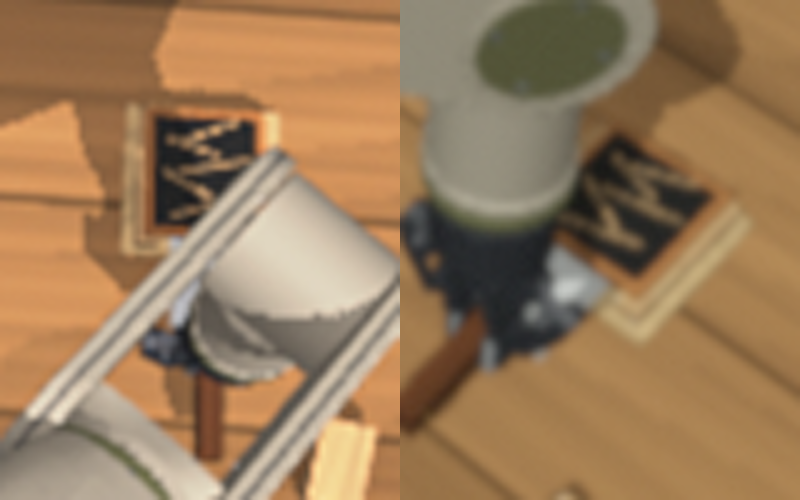

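The blade has entered under the plate and the plate hasn't moved: its ink centre is at e4 left (207,170), the same as before. I'll continue.

>>> drive_tool:
  deltas:
    - [255,0,0,0.003,0,0,0]
    - [255,0,-0.001,0.01,0.002,0,0]
    - [255,0,-0.001,0.018,0.002,0,0]
    - [255,0,-0.001,0.026,0.002,0,0]
    - [255,0,-0.001,0.034,0.002,0,0]
    - [255,0,-0.001,0.042,0.002,0,0]
    - [255,0,-0.001,0.05,0.002,0,0]
    - [255,0,-0.001,0.058,0.002,0,0]
    - [255,0,-0.001,0.065,0.002,0,0]
    - [255,0,-0.001,0.069,0.002,0,0]

```text
time: 8.15
tool_pos: [546.4, -311.7, 39.2]
tcp_rot: [-26.2, 90.0, -24.2]
ft_force: [0.7, -0.2, -0.5]
finger_gap: 18.9
```

>>> drive_tool:
  deltas:
    - [255,0,0,0,0,0,0]
    - [255,0,0,0,0,0,0]
    - [255,-0.002,0,0,0,0,0]
    - [255,-0.004,0,0,0,0,0]
    - [255,-0.006,0,0,0,0,0]
    - [255,-0.008,0,0,0,0,0]
    - [255,-0.01,0,0,0,0,0]
    - [255,-0.012,0,0,0,0,0]
    - [255,-0.014,0,0,0,0,0]
    - [255,-0.016,0,0,0,0,0]

```text
time: 8.98
tool_pos: [545.2, -311.8, 55.4]
tcp_rot: [-141.2, 90.0, -139.2]
ft_force: [-0.9, -0.2, -1.5]
finger_gap: 19.1
```

```bash
python3 d.py 546.8 -312.1 110 1.9
python3 - <<'E'
from h import *
t=snapshot("top");s=snapshot("side")
a=cv2.resize(t["frame"][150:250,270:350],None,fx=5,fy=5,interpolation=2);b=cv2.resize(s["frame"][190:290,270:350],None,fx=5,fy=5,interpolation=2)
cv2.imwrite("pics/e5.png",np.hstack([a,b]))
E
```

```text
t 8.98 at [ 545.2 -311.8   55.4] ax z(world) [ 0.999  0.034 -0.   ] y [-0.034  0.999 -0.   ] sg 1
delta m [-0.0546 -0.0003  0.0016] rotvec [ 0.001  -0.0001  0.0001] gap 19.1 F [-0.9 -0.2 -1.5]
```

View pics/e5.png

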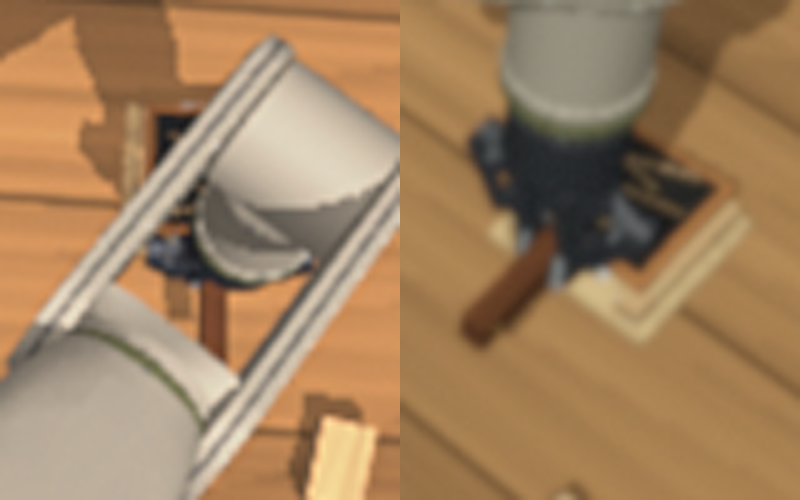

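>>> drive_tool:
  deltas:
    - [255,-0.003,0,0,0,0,0]
    - [255,-0.008,0,0,0,0,0]
    - [255,-0.016,0,0,0,0,0]
    - [255,-0.026,0,0,0,0,0]
    - [255,-0.038,0,0,0,0,0]
    - [255,-0.051,0,0,0,0,0]
    - [255,-0.064,0,0,0,0,0]
    - [255,-0.076,0,0,0,0,0]
    - [255,-0.086,0,0,0,0,0]
    - [255,-0.092,0,0,0,0,0]

```text
time: 9.92
tool_pos: [546.0, -312.4, 149.7]
tcp_rot: [-38.2, 89.8, -36.3]
ft_force: [0.6, 0.1, -1.3]
finger_gap: 18.7
```

```bash
python3 d.py 512 171.7 149 5.6
python3 - <<'E'
from h import *
t=snapshot("top");s=snapshot("side")
a=cv2.resize(t["frame"][130:230,270:350],None,fx=5,fy=5,interpolation=2);b=cv2.resize(s["frame"][170:270,270:350],None,fx=5,fy=5,interpolation=2)
cv2.imwrite("pics/e6.png",np.hstack([a,b]))
E
```

```text
t 9.92 at [ 546.  -312.4  149.7] ax z(world) [0.999 0.034 0.002] y [-0.034  0.999 -0.002] sg 1
delta m [-0.0001  0.4849 -0.0175] rotvec [-0.0635  0.0021  0.0018] gap 18.7 F [ 0.6  0.1 -1.3]
```

View pics/e6.png

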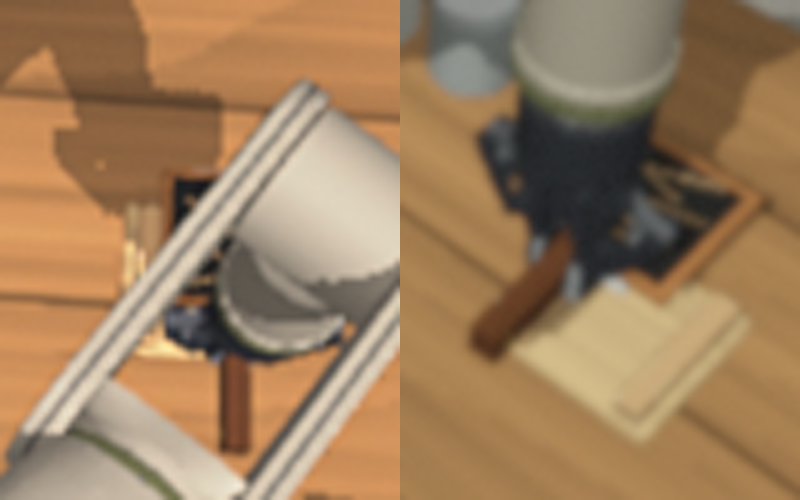

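>>> drive_tool:
  deltas:
    - [255,0,0.003,0,0,0,0]
    - [255,0,0.009,0,0,0,0]
    - [255,0,0.018,-0.001,0,0,0]
    - [255,0,0.03,-0.001,-0.002,0,0]
    - [255,0,0.045,-0.002,-0.004,0,0]
    - [255,0,0.063,-0.002,-0.006,0,0]
    - [255,0,0.082,-0.003,-0.009,0,0]
    - [255,0,0.102,-0.004,-0.012,0.001,0]
    - [255,0,0.122,-0.004,-0.016,0.001,0]
    - [255,0,0.142,-0.005,-0.02,0.001,0]

```text
time: 10.85
tool_pos: [535.0, -167.6, 147.0]
tcp_rot: [164.7, 89.9, 167.9]
ft_force: [0.5, 0.5, -1.7]
finger_gap: 18.6
```

>>> drive_tool:
  deltas:
    - [255,0,0.02,-0.001,-0.003,0,0]
    - [255,0,0.04,-0.002,-0.006,0,0]
    - [255,0,0.06,-0.003,-0.009,0,0]
    - [255,0,0.08,-0.004,-0.012,0,0]
    - [255,0,0.1,-0.005,-0.015,0,0]
    - [255,0,0.12,-0.006,-0.018,0,0]
    - [255,0,0.14,-0.007,-0.021,0,0]
    - [255,0,0.16,-0.008,-0.024,0,0]
    - [255,0,0.18,-0.008,-0.027,0,0]
    - [255,0,0.2,-0.008,-0.03,0,0]

```text
time: 11.68
tool_pos: [515.5, 31.4, 147.0]
tcp_rot: [167.5, 89.9, 172.3]
ft_force: [-0.3, -0.5, -1.4]
finger_gap: 19.0
```

```bash
python3 d.py 512 171.7 149 5.6
```

```text
t 11.68 at [515.5  31.4 147. ] ax z(world) [ 0.996  0.085 -0.001] y [-0.085  0.996  0.   ] sg 1
delta m [-0.002   0.1401  0.0085] rotvec [-0.0124 -0.0012 -0.0003] gap 19.0 F [-0.3 -0.5 -1.4]
```

>>> drive_tool:
  deltas:
    - [255,0,0.02,0.001,-0.002,0,0]
    - [255,0,0.04,0.002,-0.004,0,0]
    - [255,0,0.059,0.003,-0.006,0,0]
    - [255,0,0.077,0.004,-0.008,0,0]
    - [255,0,0.093,0.005,-0.01,0,0]
    - [255,0,0.107,0.006,-0.012,0,0]
    - [255,0,0.119,0.007,-0.012,0,0]
    - [255,0,0.129,0.008,-0.012,-0.001,0]
    - [255,0,0.136,0.0085,-0.012,-0.001,0]
    - [255,0,0.14,0.0085,-0.012,-0.001,0]

```text
time: 12.52
tool_pos: [513.0, 170.4, 147.1]
tcp_rot: [140.9, 90.0, 146.4]
ft_force: [-0.5, -1.0, -2.0]
finger_gap: 19.1
```

>>> drive_tool:
  deltas:
    - [255,0,0,0,0,0,0]
    - [255,0,0,0,0,0,0]
    - [255,0,0,0,0,0,0]
    - [255,0,0,0,0,0,0]
    - [255,0.002,0,0,0,0,0]
    - [255,0.005,0,0,0,0,0]
    - [255,0.009,0,0,0,0,0]
    - [255,0.012,0,0,0,0,0]
    - [255,0.014,0,0,0,0,0]
    - [255,0.014,0,0,0,0,0]

```text
time: 13.35
tool_pos: [512.8, 169.2, 132.3]
tcp_rot: [-170.0, 89.9, -164.5]
ft_force: [0.2, -0.6, -2.2]
finger_gap: 18.7
```

```bash
python3 d.py 512 171.7 115 5.6
python3 - <<'E'
from h import *
import pickle
t=snapshot("top");s=snapshot("side")
pickle.dump((t,s),open("snap3.pkl","wb"))
crop(t,150,130,230,210,7,"p1.png");crop(s,150,110,260,200,7,"p2.png")
E
```

```text
t 13.35 at [512.8 169.2 132.3] ax z(world) [ 0.995  0.096 -0.001] y [-0.096  0.995 -0.   ] sg 1
delta m [ 0.0173  0.0025 -0.0005] rotvec [-0.0016 -0.0014  0.0002] gap 18.7 F [ 0.2 -0.6 -2.2]
```

View pics/p1.png

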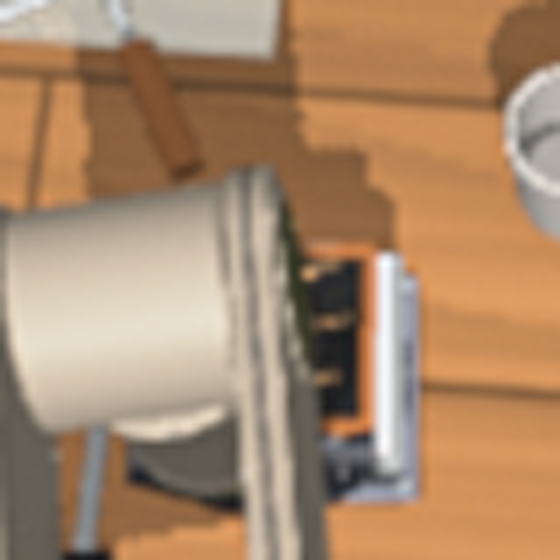

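View pics/p2.png

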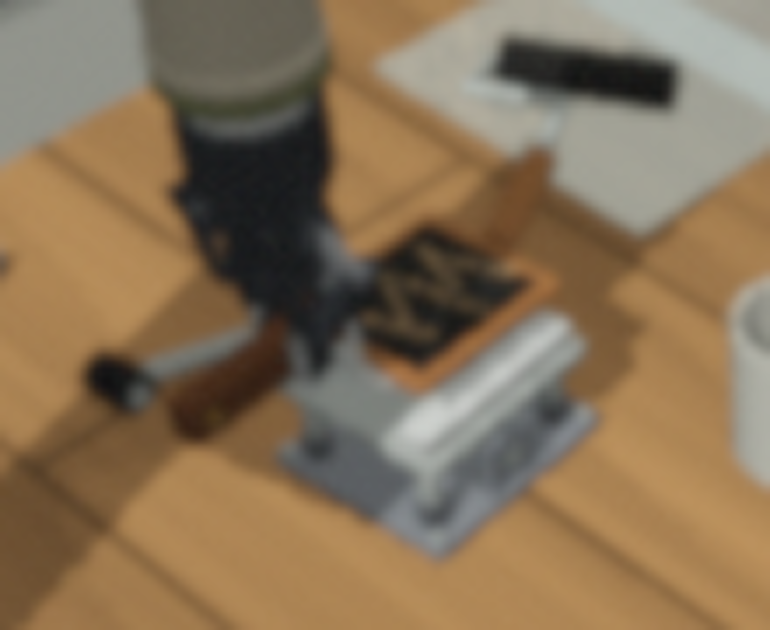

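Run:
```python
from h import *
import pickle
t,s=pickle.load(open("snap3.pkl","rb"))
a=lambda p:(np.array(p)+.5)/7-.5+[150,130]
b=lambda p:(np.array(p)+.5)/7-.5+[150,110]
np.set_printoptions(precision=1,suppress=True)
S=ray(s,b([(430,220),(558,278),(412,385)]),115.9);print("side FL FR NR",S)
T=ray(t,a([(377,246),(370,432)]),115.9);print("top FR NR",T)
print(np.degrees(np.arctan2(*(S[1]-S[2])[[1,0]])),np.degrees(np.arctan2(*(T[0]-T[1])[[1,0]])))
c=np.radians(5.6);ex=np.array([np.cos(c),np.sin(c)]);ey=np.array([-ex[1],ex[0]])
C=np.array([605.5,180.8])
for p in (S[0],S[1],S[2],T[0],T[1]): print([round(float((p[:2]-C)@e),1) for e in(ex,ey)])
print("tri FR",tri(t,a((377,246)),s,b((558,278))))
```

```text
side FL FR NR [[654.1 225.1 115.9]
 [668.9 135.6 115.9]
 [556.4 129.9 115.9]]
top FR NR [[664.9 133.6 115.9]
 [555.9 126.5 115.9]]
2.9314031292774256 3.727437011184849
[52.7, 39.4]
[58.7, -51.1]
[-53.9, -45.9]
[54.5, -52.8]
[-54.6, -49.2]
tri FR [664.6 132.4 120. ]
```

Run:
```python
from h import *
import pickle
np.set_printoptions(precision=2,suppress=True)
def redge(im,x0,x1,y0,y1,z,orange=False):
    f=cv2.cvtColor(im["frame"],cv2.COLOR_BGR2GRAY).astype(float); P=[]
    for y in range(y0,y1):
        r=f[y,x0:x1]; xs=np.linspace(x0,x1-1,(x1-x0-1)*10+1); v=np.interp(xs,np.arange(x0,x1),r)
        i=np.where((v[:-1]<80)&(v[1:]>=80))[0]
        if len(i): P.append((xs[i[-1]],y))
    W=ray(im,P,z)[:,:2]; k=np.polyfit(W[:,0],W[:,1],1); print(len(P),"yaw",np.degrees(np.arctan(k[0])),"resid",np.std(W[:,1]-np.polyval(k,W[:,0])),"mid",W.mean(0),np.array(P)[:,0])
t0,_=pickle.load(open("snap.pkl","rb"));t1,_=pickle.load(open("snap3.pkl","rb"))
redge(t0,310,326,176,192,30)
redge(t1,194,206,168,188,115.9)
```

```text
15 yaw 3.153479061779384 resid 4.037335022742174 mid [ 644.3  -347.73] [320.2 320.2 320.2 320.2 320.2 316.3 320.2 320.2 320.2 320.2 320.2 320.2
 320.2 320.2 320.2]
20 yaw 4.261574911247417 resid 0.3401111984155287 mid [611.48 138.59] [201.  201.  201.  201.  201.  201.  201.1 201.1 200.9 200.7 200.7 200.7
 200.7 200.7 200.6 200.6 200.6 200.6 200.6 200.6]
```

>>> drive_tool:
  deltas:
    - [255,0.002,0.001,0,-0.003,0,0]
    - [255,0.005,0.0017,0,-0.006,0,0]
    - [255,0.008,0.0017,0,-0.01,-0.001,0]
    - [255,0.011,0.0017,0,-0.01,-0.001,0]
    - [255,0.014,0.0017,0,-0.01,-0.001,0]
    - [255,0.017,0.0017,0,-0.01,-0.001,0]
    - [255,0.019,0.0017,0,-0.01,-0.001,0]
    - [255,0.02,0.0017,0,-0.01,-0.001,0]
    - [255,0.02,0.0017,0,-0.01,-0.001,0]
    - [255,0.02,0.0017,0,-0.01,-0.001,0]

```text
time: 14.28
tool_pos: [513.2, 171.1, 113.2]
tcp_rot: [-5.7, 89.9, 0.4]
ft_force: [-1.1, 0.4, -2.6]
finger_gap: 18.7
```

```bash
python3 d.py 512 171.7 98.5 5.6
python3 - <<'E'
from h import *
import pickle
t=snapshot("top");s=snapshot("side")
pickle.dump((t,s),open("snap3.pkl","wb"))
crop(t,180,150,230,210,10,"p3.png");crop(s,170,130,250,200,9,"p4.png")
E
```

```text
t 14.28 at [513.2 171.1 113.2] ax z(world) [0.994 0.106 0.001] y [-0.106  0.994 -0.   ] sg 1
delta m [ 0.0147  0.0008 -0.0011] rotvec [0.0084 0.001  0.0001] gap 18.7 F [-1.1  0.4 -2.6]
```

View pics/p3.png

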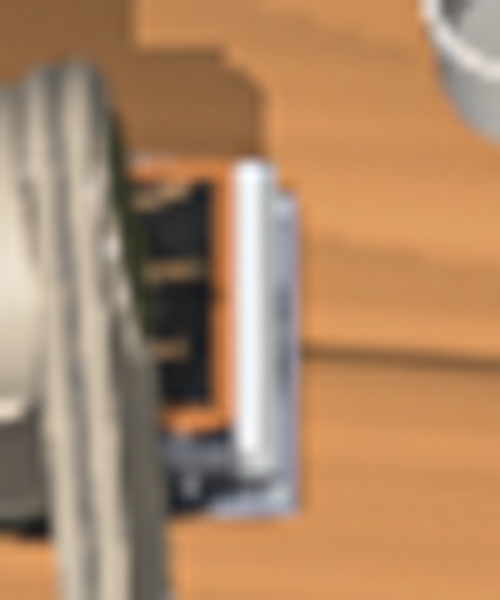

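View pics/p4.png

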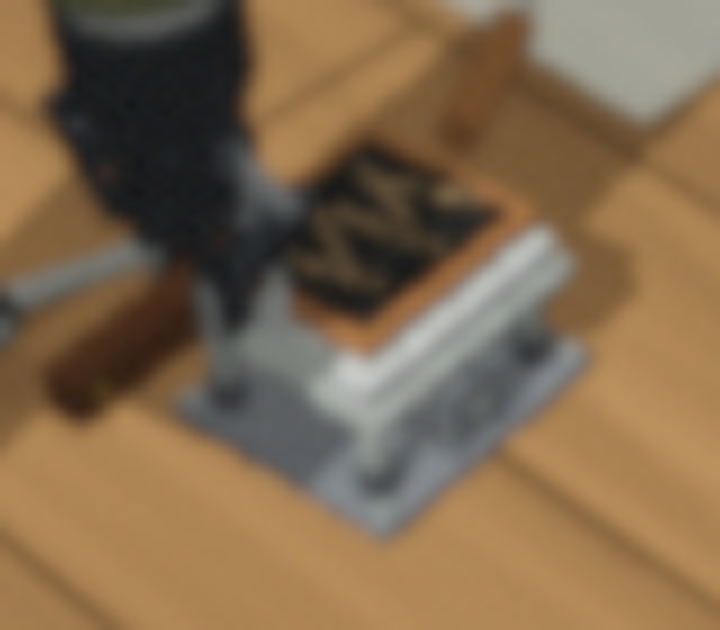

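Run:
```python
from h import *
import pickle
t,s=pickle.load(open("snap3.pkl","rb"))
a=lambda p:(np.array(p)+.5)/10-.5+[180,150]
b=lambda p:(np.array(p)+.5)/9-.5+[170,130]
np.set_printoptions(precision=1,suppress=True)
c=np.radians(5.6);ex=np.array([np.cos(c),np.sin(c)]);ey=np.array([-ex[1],ex[0]])
C=np.array([605.5,180.8])
L=lambda W:[[round(float((p[:2]-C)@e),1) for e in(ex,ey)] for p in W]
zt=96.8
print("plate side FR NR FL",L(ray(s,b([(535,212),(362,352),(370,135)]),zt)))
print("plate top FR NR",L(ray(t,a([(236,163),(234,430)]),zt)))
print("rail top outer far near",L(ray(t,a([(268,163),(268,470)]),82)))
print("rail side outer far near",L(ray(s,b([(548,228),(372,382)]),82)))
K,Rm,tt=cam(t);print("cam",-Rm.T@tt)
```

```text
plate side FR NR FL [[56.9, -49.6], [-53.4, -49.6], [51.6, 42.7]]
plate top FR NR [[55.9, -49.3], [-55.2, -48.9]]
rail top outer far near [[60.3, -60.5], [-68.4, -60.7]]
rail side outer far near [[64.6, -49.3], [-53.8, -53.6]]
cam [ 232.4  -85.  1508.8]
```

>>> drive_tool:
  deltas:
    - [255,0.001,0,-0.001,0,0,0]
    - [255,0.0025,0,-0.001,0,0,0]
    - [255,0.004,0,-0.001,0,0.001,0]
    - [255,0.005,0,-0.001,0,0.001,0]
    - [255,0.006,0,-0.001,0,0.001,0]
    - [255,0.007,0,-0.001,0,0.001,0]
    - [255,0.008,0,-0.001,0,0.001,0]
    - [255,0.0095,0,-0.001,0,0.001,0]
    - [255,0.011,0,-0.001,0,0.001,0]
    - [255,0.0125,0,-0.001,0,0.001,0]

```text
time: 15.22
tool_pos: [512.2, 171.0, 100.6]
tcp_rot: [-23.6, 90.0, -17.6]
ft_force: [0.6, -0.5, -0.9]
finger_gap: 18.9
```

```bash
python3 d.py 512 171.7 100.9 5.6
python3 - <<'E'
from h import *
import pickle
t=snapshot("top");s=snapshot("side")
pickle.dump((t,s),open("snap3.pkl","wb"))
crop(t,180,150,230,210,10,"p5.png");crop(s,170,130,250,200,9,"p6.png")
E
```

```text
t 15.22 at [512.2 171.  100.6] ax z(world) [0.994 0.106 0.   ] y [-0.106  0.994 -0.   ] sg 1
delta m [-0.0003  0.0007 -0.0001] rotvec [0.0085 0.0001 0.0001] gap 18.9 F [ 0.6 -0.5 -0.9]
```

View pics/p6.png

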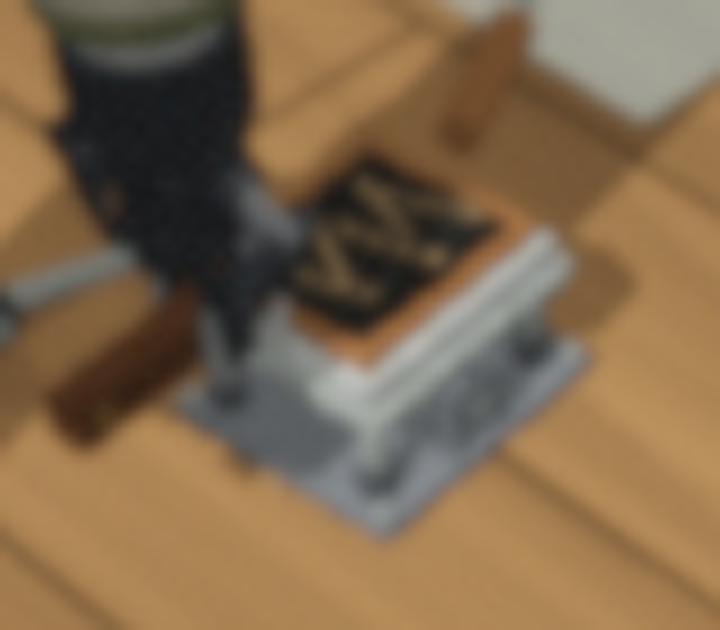

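The plate now rests on the rails and the blade is in the mid-channel gap. I'll pull it straight back.

>>> drive_tool:
  deltas:
    - [255,0,0,-0.002,0,0,0]
    - [255,0,0,-0.006,0,0,0]
    - [255,0,0,-0.012,0,0,0]
    - [255,0,0,-0.02,0,0,0]
    - [255,0,0,-0.028,0,0,0]
    - [255,0,0,-0.036,0,0,0]
    - [255,0,0,-0.044,0,0,0]
    - [255,0,0,-0.052,0,0,0]
    - [255,0,0,-0.06,0,0,0]
    - [255,0,0,-0.066,0,0,0]

```text
time: 16.15
tool_pos: [445.5, 163.9, 100.6]
tcp_rot: [-166.5, 90.0, -160.4]
ft_force: [-0.2, 0.6, -0.7]
finger_gap: 19.0
```

```bash
python3 d.py 378 157 100.9 6.1
python3 - <<'E'
from h import *
import pickle
t=snapshot("top");s=snapshot("side")
crop(t,150,130,230,210,7,"q1.png");crop(s,150,120,250,200,7,"q2.png")
E
```

```text
t 16.15 at [445.5 163.9 100.6] ax z(world) [ 0.994  0.106 -0.   ] y [-0.106  0.994 -0.   ] sg 1
delta m [-0.0003  0.0003 -0.0678] rotvec [-0.0002 -0.0002  0.    ] gap 19.0 F [-0.2  0.6 -0.7]
```

View pics/q2.png

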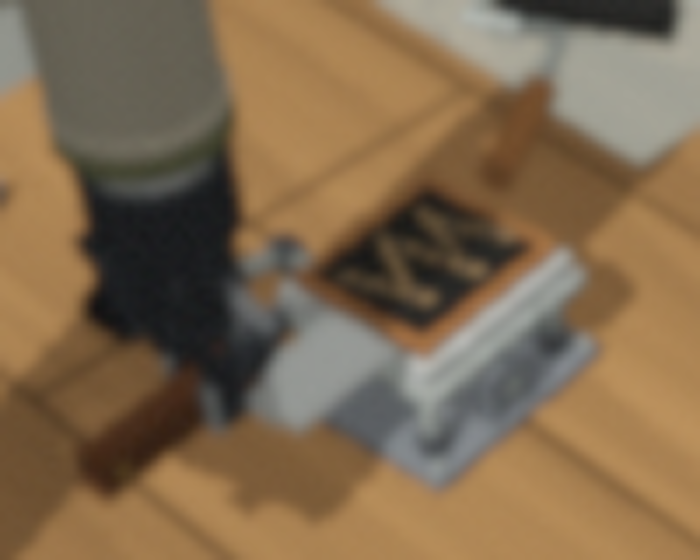

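>>> drive_tool:
  deltas:
    - [255,0,0,-0.006,0,0,0]
    - [255,0,0,-0.014,0,0,0]
    - [255,0,0,-0.024,0,0,0]
    - [255,0,0,-0.034,0,0,0]
    - [255,0,0,-0.044,0,0,0]
    - [255,0,0,-0.054,0,0,0]
    - [255,0,0,-0.064,0,0,0]
    - [255,0,0,-0.07,0,0,0]
    - [255,0,0,-0.074,0,0,0]
    - [255,0,0,-0.074,0,0,0]

```text
time: 17.08
tool_pos: [372.4, 156.1, 100.6]
tcp_rot: [-49.0, 90.0, -42.9]
ft_force: [1.0, 0.1, -0.6]
finger_gap: 18.8
```

```bash
python3 d.py 440 -44 100 -3
python3 - <<'E'
from h import *
import pickle
t=snapshot("top");s=snapshot("side")
pickle.dump((t,s),open("snap4.pkl","wb"))
crop(t,150,150,230,240,8,"q3.png");crop(s,150,120,250,200,7,"q4.png")
E
```

```text
t 17.08 at [372.4 156.1 100.6] ax z(world) [0.994 0.106 0.   ] y [-0.106  0.994 -0.   ] sg 1
delta m [ 0.0007 -0.2061  0.046 ] rotvec [0.1587 0.     0.    ] gap 18.8 F [ 1.   0.1 -0.6]
```

View pics/q3.png

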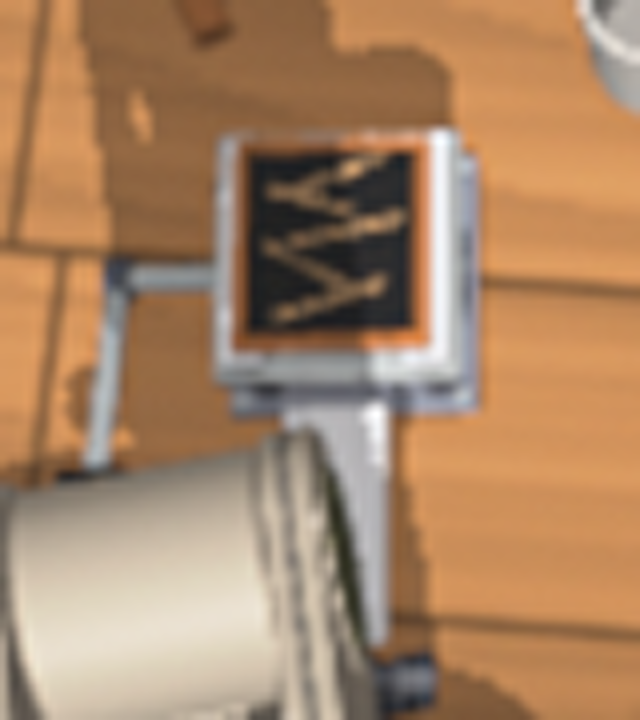

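View pics/q4.png

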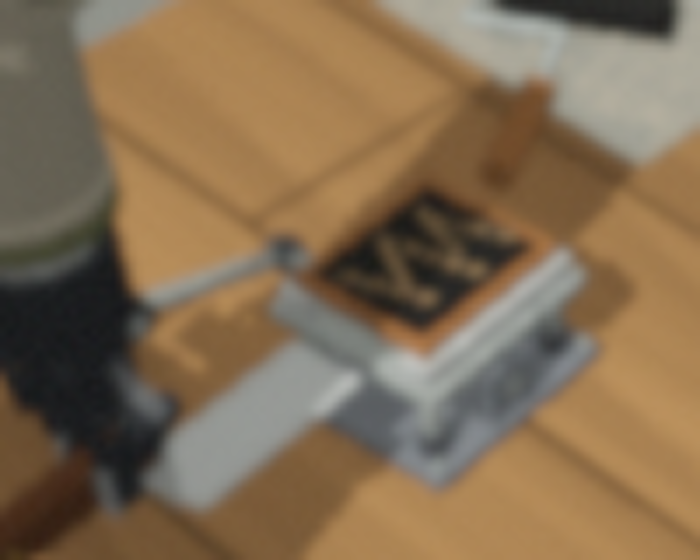

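Run:
```python
from h import *
import pickle
from m import blobs
t,s=pickle.load(open("snap4.pkl","rb"))
np.set_printoptions(precision=1,suppress=True)
a=lambda p:(np.array(p)+.5)/8-.5+[150,150]
b=lambda p:(np.array(p)+.5)/7-.5+[150,120]
c=np.radians(5.6);ex=np.array([np.cos(c),np.sin(c)]);ey=np.array([-ex[1],ex[0]])
C=np.array([605.5,180.8])
L=lambda W:np.array([[float((p[:2]-C)@e) for e in(ex,ey)] for p in W])
P=L(ray(t,a([(238,142),(432,136),(430,347),(236,350)]),90));print(P.tolist(),P.mean(0))
P=L(ray(s,b([(560,247),(425,353),(310,280),(430,185)]),90));print(P.tolist(),P.mean(0))
P=L(ray(t,a([(216,135),(462,128),(466,382),(216,384)]),68));print("platform",P.tolist(),P.mean(0))
for im,z,bx in((t,90,(175,165,210,195)),(s,90,(190,142,235,175))):
    k=blobs(im,*bx,lambda c,h:h[...,2]<85,"x")
    q=cv2.boxPoints(cv2.minAreaRect(np.vstack(k).astype(np.float32))) if im is t else None
    if q is not None:
        W=ray(im,q,z);print("ink",L(W).tolist(),L(W).mean(0),"yaw",[np.degrees(np.arctan2(*(W[(i+1)%4]-W[i])[[1,0]])) for i in range(4)])
```

```text
[[54.387304441404396, 48.395824173329586], [55.02117872873361, -50.0962301071636], [-55.14176571852195, -49.449885074965884], [-54.1952340328117, 47.41966120672271]] [ 0.  -0.9]
[[56.04189476978073, -52.72926354806059], [-52.800692935772545, -50.67055744525651], [-48.64612130761092, 39.58631786015439], [51.34220446338164, 41.65494918094494]] [ 1.5 -5.5]
platform [[65.46144283247425, 64.10474295684224], [65.9511614908875, -62.80428897224062], [-68.50249866352593, -64.94523707627586], [-66.29882768789334, 61.484742906101566]] [-0.8 -0.5]
ink [[49.50736729944743, 44.24917206417034], [47.35295880121626, -38.961530774740325], [-48.202903809700736, -39.42955643628073], [-46.09670622893658, 42.5696553733584]] [0.6 2.1] yaw [np.float64(-85.88311381931149), np.float64(-174.11937168536332), np.float64(94.12864800338683), np.float64(6.606435364662011)]
```

>>> drive_tool:
  deltas:
    - [255,0,-0.01,0,0,0,0]
    - [255,0,-0.035,0,0,0,0]
    - [255,0,-0.065,0,0.02,0,0]
    - [255,0,-0.095,0,0.05,0,0]
    - [255,0,-0.125,0.006,0.08,0,0]
    - [255,0,-0.155,0.018,0.11,0,0]
    - [255,0,-0.18,0.03,0.14,0,0]
    - [255,0,-0.198,0.04,0.159,0,0]
    - [255,0,-0.206,0.046,0.159,0,0]
    - [255,0,-0.206,0.046,0.159,0,0]

```text
time: 18.02
tool_pos: [441.5, -45.8, 100.8]
tcp_rot: [-55.5, 90.0, -58.6]
ft_force: [0.1, -0.1, -1.4]
finger_gap: 18.6
```

```bash
python3 d.py 440 -44 27 -3
python3 - <<'E'
from h import *
import pickle
t=snapshot("top");s=snapshot("side")
pickle.dump((t,s),open("snap5.pkl","wb"))
crop(s,180,135,240,185,12,"q5.png");crop(s,150,140,290,260,5,"q6.png")
crop(t,165,150,215,210,10,"q7.png")
E
```

```text
t 18.02 at [441.5 -45.8 100.8] ax z(world) [ 0.998 -0.055  0.   ] y [ 0.055  0.998 -0.   ] sg 1
delta m [ 0.0738  0.0018 -0.0017] rotvec [-0.0024  0.0003  0.0005] gap 18.6 F [ 0.1 -0.1 -1.4]
```

View pics/q5.png

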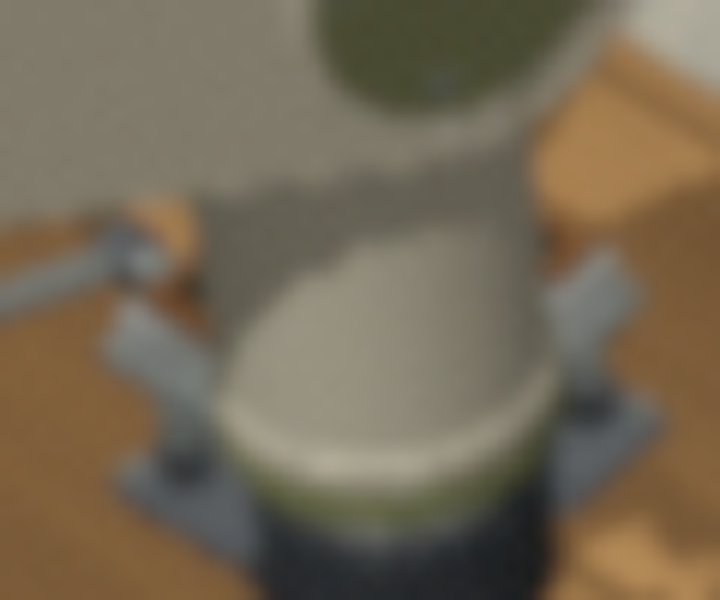

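View pics/q6.png

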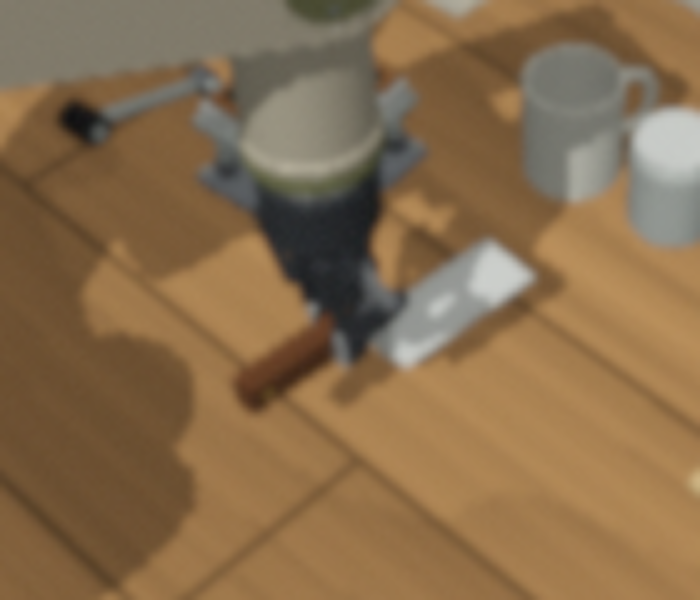

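View pics/q7.png

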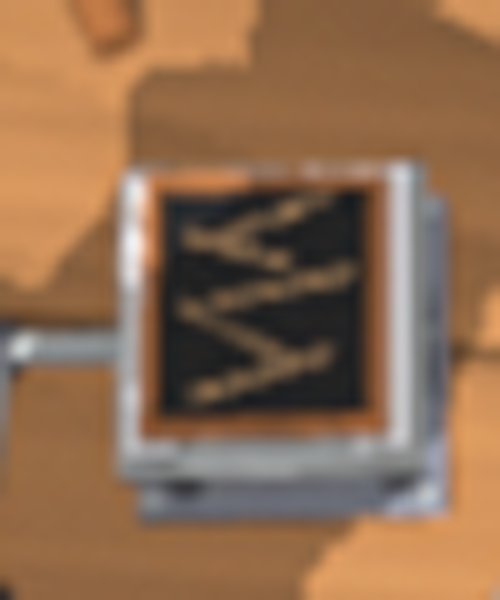

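>>> drive_tool:
  deltas:
    - [255,0.008,0,0,0,0,0]
    - [255,0.02,0,0,0,0,0]
    - [255,0.034,0,0,0,0,0]
    - [255,0.048,0,0,0,0,0]
    - [255,0.058,0,0,0,0,0]
    - [255,0.066,0,0,0,0,0]
    - [255,0.07,0,0,0,0,0]
    - [255,0.072,0,0,0,0,0]
    - [255,0.073,0,0,0,0,0]
    - [255,0.0735,0,0,0,0,0]

```text
time: 18.95
tool_pos: [441.0, -43.9, 27.6]
tcp_rot: [-12.5, 90.0, -15.6]
ft_force: [0.4, -0.2, -1.9]
finger_gap: 19.2
```

>>> drive_tool:
  deltas:
    - [255,0.0005,0,0,0,0,0]
    - [200,0.0005,0,0,0,0,0]
    - [150,0.0005,0,0,0,0,0]
    - [100,0.0005,0,0,0,0,0]
    - [60,0.0005,0,0,0,0,0]
    - [0,0.0005,0,0,0,0,0]
    - [0,0.0005,0,0,0,0,0]
    - [0,0.0005,0,0,0,0,0]
    - [0,0.0005,0,0,0,0,0]
    - [0,0.0005,0,0,0,0,0]

```text
time: 19.78
tool_pos: [440.5, -43.8, 26.7]
tcp_rot: [-98.0, 90.0, -101.0]
ft_force: [0.3, -0.3, 0.6]
finger_gap: 85.8
```

```bash
python3 d.py 440 -44 130 -3
```

```text
t 19.78 at [440.5 -43.8  26.7] ax z(world) [ 0.999 -0.053 -0.   ] y [ 0.053  0.999 -0.   ] sg 1
delta m [-0.1033 -0.0002 -0.0005] rotvec [-0.0004 -0.      0.    ] gap 85.8 F [ 0.3 -0.3  0.6]
```

>>> drive_tool:
  deltas:
    - [0,-0.006,0,0,0,0,0]
    - [0,-0.018,0,0,0,0,0]
    - [0,-0.035,0,0,0,0,0]
    - [0,-0.055,0,0,0,0,0]
    - [0,-0.075,0,0,0,0,0]
    - [0,-0.095,0.01,0,-0.02,0,0]
    - [0,-0.112,0.03,0,-0.05,0,0]
    - [0,-0.122,0.055,0.002,-0.08,0,0]
    - [0,-0.128,0.085,0.006,-0.11,0,0]
    - [0,-0.13,0.118,0.01,-0.15,0,0]

```text
time: 20.62
tool_pos: [457.8, 74.2, 159.0]
tcp_rot: [-7.7, 89.8, -2.2]
ft_force: [0.5, -0.5, 0.3]
finger_gap: 85.6
```

```bash
python3 d.py 472 289 150 5.6
python3 - <<'E'
from h import *
import pickle
t=snapshot("top");s=snapshot("side")
pickle.dump((t,s),open("snap6.pkl","wb"))
a=cv2.resize(t["frame"][150:270,150:270],None,fx=3.3,fy=3.3,interpolation=2);b=cv2.resize(s["frame"][130:250,150:270],None,fx=3.3,fy=3.3,interpolation=2)
cv2.imwrite("pics/k1.png",np.hstack([a,b]))
E
```

```text
t 20.62 at [457.8  74.2 159. ] ax z(world) [0.995 0.097 0.003] y [-0.097  0.995 -0.   ] sg 1
delta m [0.0091 0.2124 0.0349] rotvec [-0.0007  0.0034  0.0005] gap 85.6 F [ 0.5 -0.5  0.3]
```

View pics/k1.png

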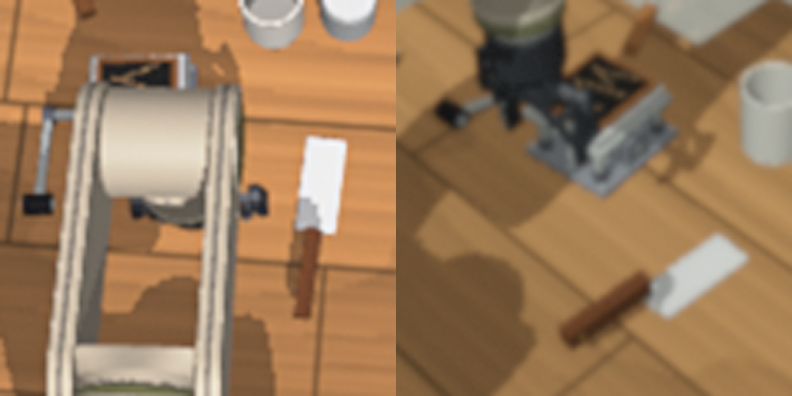

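The spatula lies flat on the bench and the plate is on the bed. Next I'll move above the knob.

>>> drive_tool:
  deltas:
    - [0,0,0.03,0.005,0,0,0]
    - [0,0,0.06,0.01,0,0.003,0]
    - [0,0,0.09,0.015,0,0.003,0]
    - [0,0,0.12,0.02,0,0.003,0]
    - [0,0.002,0.15,0.025,0,0.003,0]
    - [0,0.005,0.175,0.029,0,0.003,0]
    - [40,0.009,0.195,0.032,0,0.003,0]
    - [60,0.009,0.207,0.034,0,0.003,0]
    - [90,0.009,0.2125,0.035,0,0.003,0]
    - [90,0.009,0.2125,0.035,0,0.003,0]

```text
time: 21.55
tool_pos: [471.0, 288.7, 147.8]
tcp_rot: [-176.2, 89.8, -170.6]
ft_force: [1.1, -0.5, 1.2]
finger_gap: 55.1
```

```bash
python3 d.py 472 289.3 54 5.6
python3 - <<'E'
from h import *
import pickle
t=snapshot("top");s=snapshot("side")
pickle.dump((t,s),open("snap6.pkl","wb"))
crop(t,130,150,210,230,5,"k2.png");crop(s,140,110,230,190,7,"k3.png")
E
```

```text
t 21.55 at [471.  288.7 147.8] ax z(world) [ 0.995  0.098 -0.003] y [-0.098  0.995 -0.   ] sg 1
delta m [0.0938 0.0005 0.0014] rotvec [ 0.0003 -0.0032  0.0002] gap 55.1 F [ 1.1 -0.5  1.2]
```

View pics/k2.png

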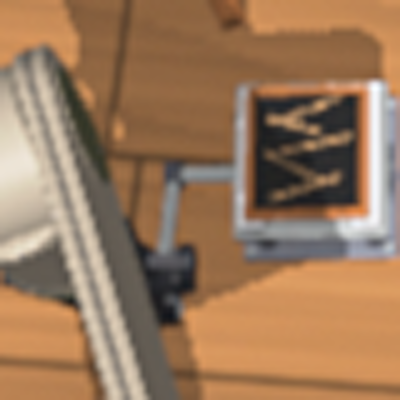

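View pics/k3.png

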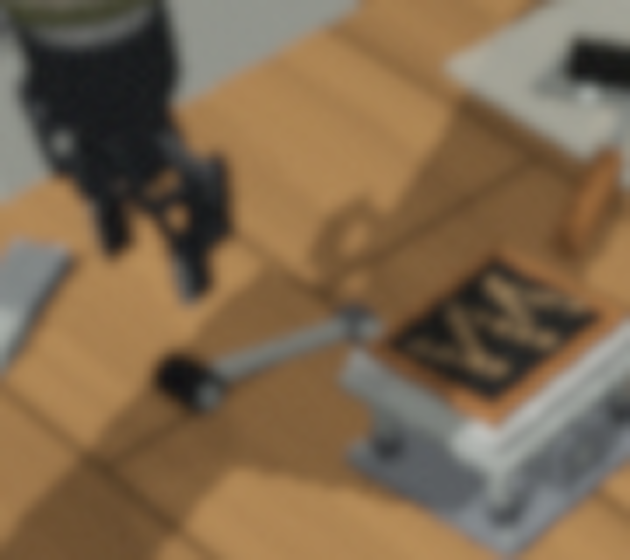

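Run:
```python
from h import *
import pickle
t,s=pickle.load(open("snap6.pkl","rb"))
b=lambda p:(np.array(p)+.5)/7-.5+[140,110]
print(ray(s,b([(113,248),(190,297)]),155))
print(ray(s,b([(190,388)]),74.5), "knob centre near end", (proj(s,[[472,289,74.5]])-[140,110])*7)
```

```text
[[467.53723169 321.65209862 155.        ]
 [471.48635841 258.90163029 155.        ]]
[[470.66355025 283.52610259  74.5       ]] knob centre near end [[182.95351664 379.19273717]]
```

>>> drive_tool:
  deltas:
    - [90,0.008,0.0005,0.001,0,0,0]
    - [90,0.022,0.0005,0.001,0,-0.003,0]
    - [90,0.04,0.0005,0.001,0,-0.003,0]
    - [90,0.058,0.0005,0.001,0,-0.003,0]
    - [90,0.074,0.0005,0.001,0,-0.003,0]
    - [90,0.086,0.0005,0.001,0,-0.003,0]
    - [90,0.092,0.0005,0.001,0,-0.003,0]
    - [90,0.094,0.0005,0.001,0,-0.003,0]
    - [90,0.094,0.0005,0.001,0,-0.003,0]
    - [90,0.094,0.0005,0.001,0,-0.003,0]
  squeeze: 25

```text
time: 22.48
tool_pos: [472.3, 289.1, 54.6]
tcp_rot: [16.8, 89.9, 22.4]
ft_force: [-0.1, 0.2, 1.0]
finger_gap: 55.0
```

```bash
python3 d.py 472 289.3 54 5.6
python3 - <<'E'
from h import *
import pickle
t=snapshot("top");s=snapshot("side")
crop(s,140,110,230,190,7,"k4.png")
E
```

```text
t 22.48 at [472.3 289.1  54.6] ax z(world) [0.995 0.097 0.001] y [-0.097  0.995  0.   ] sg 1
delta m [ 0.0006  0.0002 -0.0003] rotvec [-0.0007  0.0013 -0.0004] gap 55.0 F [-0.1  0.2  1. ]
```

View pics/k4.png

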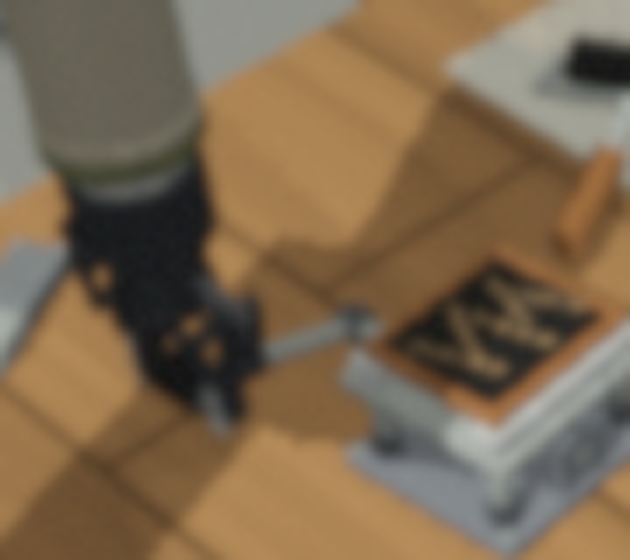

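>>> drive_tool:
  deltas:
    - [120,0,0,0,0,0,0]
    - [140,0,0,0,0,0,0]
    - [160,0,0,0,0,0,0]
    - [180,0,0,0,0,0,0]
    - [255,0,0,0,0,0,0]
    - [255,0,0,0,0,0,0]
    - [255,0,0,0,0,0,0]
    - [255,0,0,0,0,0,0]
    - [255,0,0,0,0,0,0]
    - [255,0,0,0,0,0,0]
  squeeze: 30

```text
time: 23.42
tool_pos: [471.8, 288.6, 53.8]
tcp_rot: [-73.7, 90.0, -68.1]
ft_force: [-0.8, -5.4, 4.0]
finger_gap: 34.0
```

```bash
python3 d.py 472 289.3 54 5.6
```

```text
t 23.42 at [471.8 288.6  53.8] ax z(world) [0.995 0.097 0.   ] y [-0.097  0.995 -0.001] sg 1
delta m [-0.0002  0.0006  0.0003] rotvec [-0.0005  0.0002  0.0005] gap 34.0 F [-0.8 -5.4  4. ]
```

>>> drive_tool:
  deltas:
    - [255,-0.0073,0,0.003,0,0,0]
    - [255,-0.0145,0,0.0064,0,0,0]
    - [255,-0.0215,0,0.0102,0,0,0]
    - [255,-0.0282,0,0.0144,0,0,0]
    - [255,-0.0346,0,0.0191,0,0,0]
    - [255,-0.0408,0,0.0241,0,0,0]
    - [255,-0.0466,0,0.0295,0,0,0]
    - [255,-0.0521,0,0.0352,0,0,0]
    - [255,-0.0572,0,0.0413,0,0,0]
    - [255,-0.062,0,0.0476,0,0,0]
  squeeze: 40

```text
time: 24.25
tool_pos: [518.8, 293.4, 116.5]
tcp_rot: [-164.5, 89.9, -159.0]
ft_force: [-2.6, -5.5, 0.7]
finger_gap: 33.7
```

```bash
python3 d.py 594 301.3 139.5 5.6
python3 - <<'E'
from h import *
import pickle
t=snapshot("top");s=snapshot("side")
crop(s,140,110,240,190,7,"k5.png")
E
```

```text
t 24.25 at [518.8 293.4 116.5] ax z(world) [ 0.995  0.097 -0.002] y [-0.097  0.995 -0.   ] sg 1
delta m [-0.0231  0.0006  0.0756] rotvec [-0.0005 -0.0016  0.0004] gap 33.7 F [-2.6 -5.5  0.7]
```

View pics/k5.png

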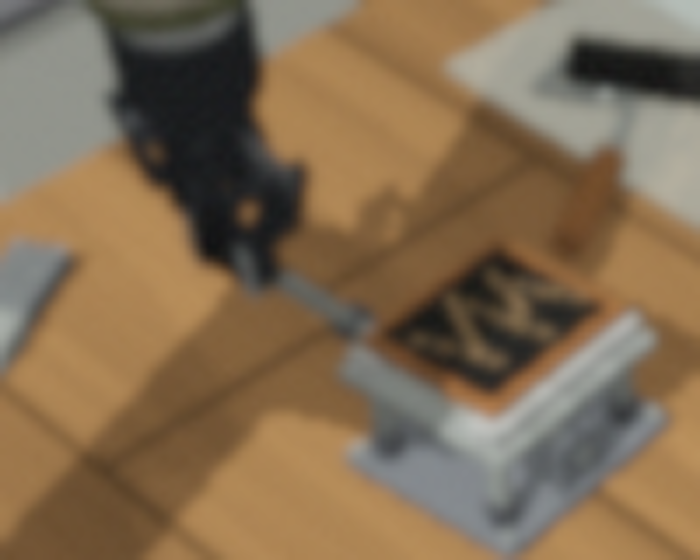

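>>> drive_tool:
  deltas:
    - [255,-0.0043,0,0.0067,0,0,0]
    - [255,-0.0083,0,0.0136,0,0,0]
    - [255,-0.0118,0,0.0207,0,0,0]
    - [255,-0.0149,0,0.028,0,0,0]
    - [255,-0.0175,0,0.0355,0,0,0]
    - [255,-0.0196,0,0.0432,0,0,0]
    - [255,-0.0213,0,0.0509,0,0,0]
    - [255,-0.0225,0,0.0588,0,0,0]
    - [255,-0.0233,0,0.0667,0,0,0]
    - [255,-0.0235,0,0.0723,0,0,0]

```text
time: 25.18
tool_pos: [591.8, 300.8, 140.5]
tcp_rot: [31.1, 90.0, 36.6]
ft_force: [-2.5, -4.8, 4.5]
finger_gap: 33.4
```

```bash
python3 d.py 594 301.3 139.5 5.6
python3 - <<'E'
from h import *
import pickle
t=snapshot("top");s=snapshot("side")
crop(s,160,90,240,190,6,"k6.png")
print(sense()["ft_force"],sense()["tool_pos"])
E
```

```text
t 25.18 at [591.8 300.8 140.5] ax z(world) [0.995 0.097 0.001] y [-0.097  0.995  0.   ] sg 1
delta m [0.001  0.0003 0.0022] rotvec [-0.0006  0.0006 -0.0004] gap 33.4 F [-2.5 -4.8  4.5]
[-3.03999054 -3.78592092  7.09921631] [592.101688   300.81582088 140.45618229]
```

View pics/k6.png

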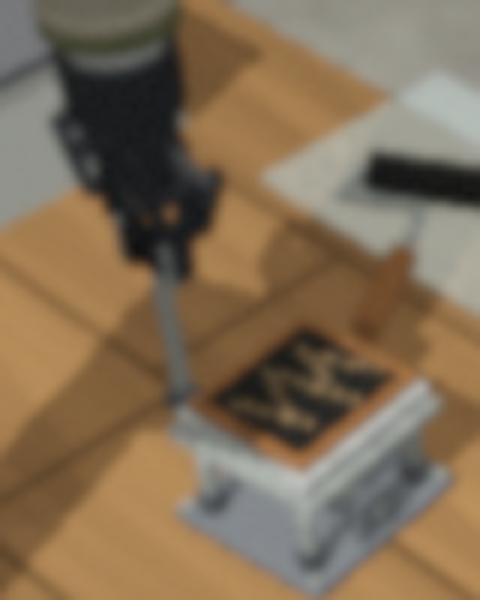

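Lever is nearly upright. I'll advance gently to feel for the stop.

>>> drive_tool:
  deltas:
    - [255,0,0,0.0005,0,0,0]
    - [255,0,0,0.001,0,0,0]
    - [255,0,0,0.0015,0,0,0]
    - [255,0,0,0.002,0,0,0]
    - [255,0,0,0.0025,0,0,0]
    - [255,0,0,0.003,0,0,0]
    - [255,0,0,0.0035,0,0,0]
    - [255,0,0,0.004,0,0,0]
    - [255,0,0,0.004,0,0,0]
    - [255,0,0,0.004,0,0,0]

```text
time: 26.12
tool_pos: [595.2, 301.1, 140.5]
tcp_rot: [10.9, 89.9, 16.4]
ft_force: [-2.8, -4.4, 5.2]
finger_gap: 33.1
```

```bash
python3 d.py 594 301.3 139.5 5.6
```

```text
t 26.12 at [595.2 301.1 140.5] ax z(world) [0.995 0.097 0.001] y [-0.097  0.995  0.   ] sg 1
delta m [ 0.001   0.0003 -0.0012] rotvec [-0.0005  0.0013 -0.0002] gap 33.1 F [-2.8 -4.4  5.2]
```

>>> drive_tool:
  deltas:
    - [255,0,0,0.0005,0,0,0]
    - [255,0,0,0.001,0,0,0]
    - [255,0,0,0.0015,0,0,0]
    - [255,0,0,0.002,0,0,0]
    - [255,0,0,0.0025,0,0,0]
    - [255,0,0,0.003,0,0,0]
    - [255,0,0,0.003,0,0,0]
    - [255,0,0,0.003,0,0,0]
    - [255,0,0,0.003,0,0,0]
    - [255,0,0,0.003,0,0,0]

```text
time: 26.95
tool_pos: [597.8, 301.4, 140.4]
tcp_rot: [15.8, 90.0, 21.4]
ft_force: [-4.2, -4.4, 5.8]
finger_gap: 33.3
```

```bash
python3 d.py 594 301.3 139.5 5.6
```

```text
t 26.95 at [597.8 301.4 140.4] ax z(world) [0.995 0.097 0.   ] y [-0.097  0.995  0.   ] sg 1
delta m [ 0.0009  0.0003 -0.0038] rotvec [-0.0004  0.0004 -0.0001] gap 33.3 F [-4.2 -4.4  5.8]
```

>>> drive_tool:
  deltas:
    - [255,0,0,0.0005,0,0,0]
    - [255,0,0,0.001,0,0,0]
    - [255,0,0,0.0015,0,0,0]
    - [255,0,0,0.002,0,0,0]
    - [255,0,0,0.002,0,0,0]
    - [255,0,0,0.002,0,0,0]
    - [255,0,0,0.002,0,0,0]
    - [255,0,0,0.002,0,0,0]
    - [255,0,0,0.002,0,0,0]
    - [255,0,0,0.002,0,0,0]

```text
time: 27.78
tool_pos: [598.7, 301.5, 140.3]
tcp_rot: [-174.8, 89.9, -169.2]
ft_force: [-10.0, -6.2, 9.2]
finger_gap: 33.5
```

```bash
python3 d.py 594 301.3 139.5 5.6
```

```text
t 27.78 at [598.7 301.5 140.3] ax z(world) [ 0.995  0.097 -0.002] y [-0.097  0.995 -0.   ] sg 1
delta m [ 0.0008  0.0003 -0.0047] rotvec [-0.0002 -0.0018  0.0002] gap 33.5 F [-10.   -6.2   9.2]
```

The force rose to 10 N, so the lever is at its stop. I'll check the final state.

Run:
```python
from h import *
t=snapshot("top");s=snapshot("side")
crop(s,150,90,290,230,5,"f1.png");crop(t,130,130,280,250,5,"f2.png")
import pickle;pickle.dump((t,s),open("snap7.pkl","wb"))
print(sense()["ft_force"],sense()["tool_pos"])
```

```text
[-10.5135474   -6.12409012   8.99960803] [598.75286278 301.48439487 140.32240367]
```

View pics/f1.png

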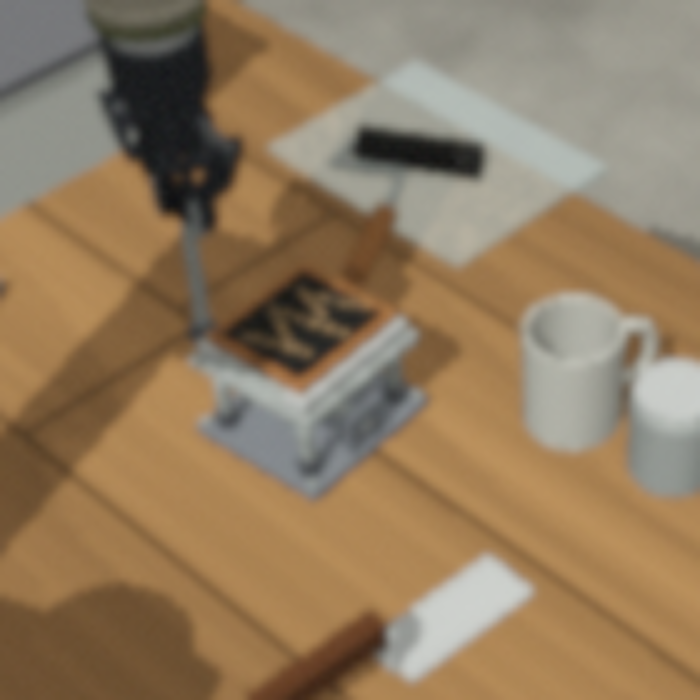

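View pics/f2.png

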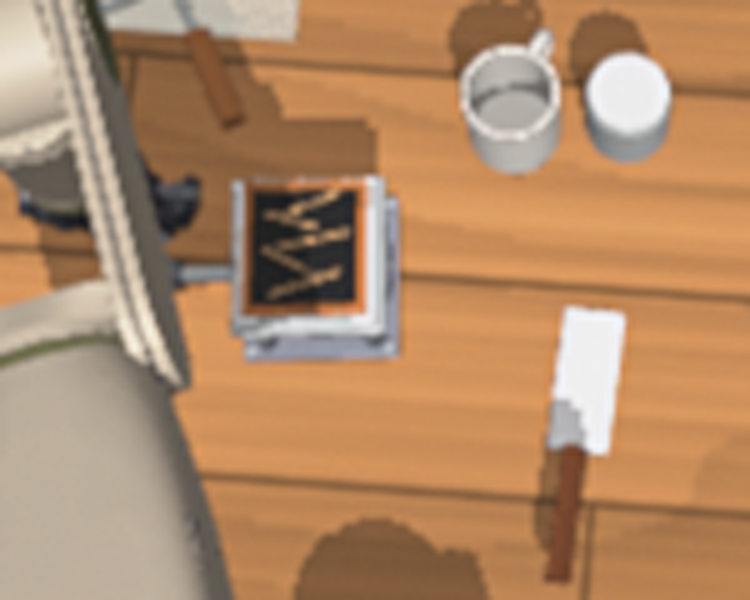

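```bash
python3 -c "
from bench import hand_in,sense
print(hand_in());s=sense();print(s['time'],s['ft_force'],s['tool_pos'])"
```

```text
the job is handed in; nothing more can be done
None
the job is handed in; nothing more can be done
```

The job is done and handed in at about 28 s of the 72 s allowed. I slid the spatula under the inked plate, lifted it off the wooden rack and set it on the press bed. I then pulled the spatula out, laid it flat on the bench and raised the cam lever to its stop. The gripper is still holding the knob there.

**Last checks**
- **Plate:** in the top view it lies on both rails, centred to about 1 mm and square to about 1°. It stayed in place when the spatula came out and when the bed rose.
- **Spatula:** it lies flat on the bench.
- **Lever:** it is upright and against its stop. The push rose from about 3 N to 10 N, and the knob's travel of about 127 mm fits the stop angle.
- **Other things:** the mug and tin look untouched in the last pictures. The brush and offcut were not in those views and I did not check them at the end; the arm was not driven close to either.

**Disagreement:** the side view put the plate's far left edge 8 to 10 mm further in than the top view did. I took that for blur at that edge, since the right edges agreed in both views to about 3 mm.

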